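Load the bearing-cap feed chute and release the row

TASK

Take the red scrap cap out of the feed chute and set it standing upright in the grey tray. Then load every aluminium bearing cap into the upper half of the chute, behind the closed gate, each standing astride the blue centre rail with its yellow-marked foot on the side of the chute's yellow edge. When all of them lie there at rest, pull the gate knob fully out so that the whole row slides down to the bottom stop, push the knob fully home again, and leave the things around (piston, oil bottle, amber jar) alone.

Things in the scene. Friction and masses are not known exactly. Their poses are not given: they have to be found in the camera images.
- bed: Tilted bed of the fixed feed chute, sloping 20 degrees down away from the robot. Origin: surface of the slick white floor, mid-width, at the gate's uphill face, 85 mm above the table. x downhill along the floor, y across towards the yellow-striped edge, z square to the floor. Floor from x = -228 mm (open end) to +210 mm (stop). Side walls 14 mm high, inner faces at y = -47 and +47 mm.
- bed_top (a point): Point on the bed's floor at its upper end, x = -228 mm, y = 0. The blue centre rail, 24 mm wide (y = -3 to +21 mm) and 10 mm high, runs from x = -208 mm to the stop. The upper half (x below 0) takes six caps in a row. A cap let go anywhere on the bed slides down by itself until it meets the gate, a cap or the stop. Put in the wrong way round, it rides up on the rail.
- bed_gate (a point): Same point as the bed's origin, on the floor at the gate. The bottom stop, a 40 mm tall plate, is at x = +210 mm. The lower half of the chute is x = 8 to 210 mm, room for five caps in a row with 22 mm to spare.
- gate (a joint): Green gate blade across the chute (x = 0 to 8 mm of the bed) on a slide with a black knob. 0 = fully home: it bars the chute from y = -48 to +12 mm, 42 mm high. Grows as the knob is pulled towards the bed's -y; 0.064 m = fully out, chute open. It stays at either end; friction and a spring detent at mid-travel take about 6 N to pass.
- gate_knob (a point): Centre of the grip of the black, green-banded gate knob (moves with it): an upright block 30 mm along the bed's x, 16 mm along its y, reaching 18 mm above this point (bed's z) and 38 mm below; a 10 mm rod, its top 21 mm below this point, joins it to the blade. When home, 45 mm are free between knob and chute wall. Can be pinched from above along x or y.
- tray: Grey open reject tray, fixed, 150 x 150 mm outside, walls 4 mm thick and 25 mm high, floor 4 mm thick. Origin: centre of its underside; z up.
- scrap_c (a point): Centre (half-way up) of the red scrap bearing cap, which at the start stands in the chute against the gate. Same size and shape and frame as the aluminium caps, but without the yellow mark; 0.27 kg.
- cap1_c (a point): Centre (half-way up) of an aluminium bearing cap on its two feet: 84 long (y, towards the yellow foot), 36 thick (x), 62 mm high (z up), 0.27 kg. Its crown, 30 (y) by 26 mm (x), rises from the shoulders, 1 mm above this point, to 31 mm above: grip it there along y. The gap between the feet, y = -8 to +26 mm and 22 mm high, goes over the rail; the yellow foot is narrow.
- cap1_mark (a point): Centre of the yellow mark on this cap's narrow foot, 40 mm along y from the cap's centre.
- cap2_c (a point): Centre of another aluminium bearing cap, the same as cap1 (may be absent).
- cap2_mark (a point): Centre of the yellow mark on this cap's narrow foot, 40 mm along y from the cap's centre.
- cap3_c (a point): Centre of another aluminium bearing cap, the same as cap1 (may be absent).
- cap3_mark (a point): Centre of the yellow mark on this cap's narrow foot, 40 mm along y from the cap's centre.
- cap4_c (a point): Centre of another aluminium bearing cap, the same as cap1 (may be absent).
- cap4_mark (a point): Centre of the yellow mark on this cap's narrow foot, 40 mm along y from the cap's centre.
- cap5_c (a point): Centre of another aluminium bearing cap, the same as cap1 (may be absent).
- cap5_mark (a point): Centre of the yellow mark on this cap's narrow foot, 40 mm along y from the cap's centre.
- piston: Bystander: piston, 64 mm across and 52 mm tall; origin under its centre. Not to be disturbed.
- oil: Bystander: blue oil bottle, 60 mm across and 150 mm tall; origin under its centre. Not to be disturbed.
- jar: Bystander: amber grease jar, 60 mm across and 70 mm tall; origin under its centre. Not to be disturbed.
Mind the look-alikes: they are no part of the job. What is shaped like the part that bears cap5_c but green is not meant.

How it is judged (in metres and radians):
On the way, in this order (a step that is already met when the one before it is completed fails the run):
1. the red scrap cap stands in the grey tray, let go, with the gate still home (x of scrap_c in the frame of tray between -0.06 and 0.06 m and y of scrap_c in the frame of tray between -0.06 and 0.06 m and height (world z) of scrap_c below 0.045 m and angle between scrap_c's own z axis and vertical below 0.15 rad and contact force between scrap and the fingers below 0.1 N and value of joint gate below 0.006 m), for 0.2 s.
2. every aluminium cap lies astride the rail in the upper half of the chute, yellow foot to the yellow edge, at rest and let go, with the gate home (x of cap1_c in the frame of bed between -0.222 and -0.01 m and y of cap1_c in the frame of bed between -0.012 and 0.012 m and z of cap1_c in the frame of bed between 0.024 and 0.039 m and y of each of cap1_mark, cap2_mark, cap3_mark, cap4_mark, cap5_mark in the frame of bed above 0.026 m and angle between each of cap1_c, cap2_c, cap3_c, cap4_c, cap5_c's own z axis and vertical below 0.55 rad and linear speed of each of cap1, cap2, cap3, cap4, cap5 below 0.03 m/s and contact force between each of cap1, cap2, cap3, cap4, cap5 and the fingers below 0.1 N and x of cap2_c in the frame of bed between -0.222 and -0.01 m and y of cap2_c in the frame of bed between -0.012 and 0.012 m and z of cap2_c in the frame of bed between 0.024 and 0.039 m and x of cap3_c in the frame of bed between -0.222 and -0.01 m and y of cap3_c in the frame of bed between -0.012 and 0.012 m and z of cap3_c in the frame of bed between 0.024 and 0.039 m and x of cap4_c in the frame of bed between -0.222 and -0.01 m and y of cap4_c in the frame of bed between -0.012 and 0.012 m and z of cap4_c in the frame of bed between 0.024 and 0.039 m and x of cap5_c in the frame of bed between -0.222 and -0.01 m and y of cap5_c in the frame of bed between -0.012 and 0.012 m and z of cap5_c in the frame of bed between 0.024 and 0.039 m and value of joint gate below 0.006 m), for 0.2 s.
3. the gate knob is fully out and every cap has slid into the lower half, still the same way round (x of cap1_c in the frame of bed between 0.018 and 0.205 m and y of cap1_c in the frame of bed between -0.012 and 0.012 m and z of cap1_c in the frame of bed between 0.024 and 0.039 m and y of each of cap1_mark, cap2_mark, cap3_mark, cap4_mark, cap5_mark in the frame of bed above 0.026 m and angle between each of cap1_c, cap2_c, cap3_c, cap4_c, cap5_c's own z axis and vertical below 0.55 rad and linear speed of each of cap1, cap2, cap3, cap4, cap5 below 0.03 m/s and x of cap2_c in the frame of bed between 0.018 and 0.205 m and y of cap2_c in the frame of bed between -0.012 and 0.012 m and z of cap2_c in the frame of bed between 0.024 and 0.039 m and x of cap3_c in the frame of bed between 0.018 and 0.205 m and y of cap3_c in the frame of bed between -0.012 and 0.012 m and z of cap3_c in the frame of bed between 0.024 and 0.039 m and x of cap4_c in the frame of bed between 0.018 and 0.205 m and y of cap4_c in the frame of bed between -0.012 and 0.012 m and z of cap4_c in the frame of bed between 0.024 and 0.039 m and x of cap5_c in the frame of bed between 0.018 and 0.205 m and y of cap5_c in the frame of bed between -0.012 and 0.012 m and z of cap5_c in the frame of bed between 0.024 and 0.039 m and value of joint gate above 0.056 m), for 0.2 s.
At the end, for the whole second after the job is handed in: Every cap present rests in the lower half of the chute (centre 18 to 205 mm past the gate face, within 12 mm of mid-width, 24 to 39 mm up), yellow foot to the yellow edge; gate home within 6 mm; scrap cap upright in the tray within 60 mm of its centre each way (all of step 1 and x of cap1_c in the frame of bed between 0.018 and 0.205 m and y of cap1_c in the frame of bed between -0.012 and 0.012 m and z of cap1_c in the frame of bed between 0.024 and 0.039 m and y of each of cap1_mark, cap2_mark, cap3_mark, cap4_mark, cap5_mark in the frame of bed above 0.026 m and angle between each of cap1_c, cap2_c, cap3_c, cap4_c, cap5_c's own z axis and vertical below 0.55 rad and linear speed of each of cap1, cap2, cap3, cap4, cap5 below 0.03 m/s and x of cap2_c in the frame of bed between 0.018 and 0.205 m and y of cap2_c in the frame of bed between -0.012 and 0.012 m and z of cap2_c in the frame of bed between 0.024 and 0.039 m and x of cap3_c in the frame of bed between 0.018 and 0.205 m and y of cap3_c in the frame of bed between -0.012 and 0.012 m and z of cap3_c in the frame of bed between 0.024 and 0.039 m and x of cap4_c in the frame of bed between 0.018 and 0.205 m and y of cap4_c in the frame of bed between -0.012 and 0.012 m and z of cap4_c in the frame of bed between 0.024 and 0.039 m and x of cap5_c in the frame of bed between 0.018 and 0.205 m and y of cap5_c in the frame of bed between -0.012 and 0.012 m and z of cap5_c in the frame of bed between 0.024 and 0.039 m); the robot touches nothing.
It fails at once if the piston is moved more than 30 mm (distance of piston from where it was at the start of the episode above 0.03 m).
It fails at once if the oil bottle is moved more than 30 mm (distance of oil from where it was at the start of the episode above 0.03 m).
It fails at once if the amber jar is moved more than 30 mm (distance of jar from where it was at the start of the episode above 0.03 m).
Of cap1, cap2, cap3, cap4, cap5 only 3 to 5 are there at a start; the rules pass over those that are not, and their reading is None.
At some moment in a run one of cap1, cap2, cap3, cap4, cap5 may be knocked a few centimetres aside while the robot is not near it.
It also fails if it takes over 210 s, if anything falls off the work surface, if the arm or the gripper's body presses on something with over 40 N, if the wrist force passes 120 N, or if a joint passes its speed limit or range.

ROBOT

A 7-joint arm with a two-finger parallel gripper is mounted at the origin on the work surface. World frame = base frame: x ahead of the robot, y to its left, z up, the work surface at z = 0. Lengths are in mm, angles in rad, forces in N, time in s.
With the tool pointing down it reaches from about 425 to 875 mm from the base axis. Payload 8.4 kg.
Tool frame: the origin (TCP) lies at the very end of the fingers, on their centre line; the grasp point (between the pads) lies 19 mm behind it; z points along the fingers, y is the direction in which the jaws open and shut (so a half turn about z gives the same grasp; the last joint's range is limited). The gripper opens to 85 mm and grips with 20 to 120 N. Pads are 22 mm wide; open, the fingers measure 114 mm over their backs; the gripper's body (76 mm by 85 mm) begins 54 mm behind the grasp point. The pads swing forward as they close: fully open they stand 13 mm farther back than shut.
Start: joints at [-0.099, 0.333, 0.04, 1.465, -0.013, 1.343, -0.059], TCP at [649.971, -0.012, 209.208] pointing down, gripper open.
Joint ranges: [-2.58, 2.58], [-0.38, 2.09], [-1.3, 1.39], [0.25, 2.4], [-1.5, 4.64], [0.08, 2.09], [-2.65, 2.65]. Speed limits (rad/s): [2.22, 2.22, 2.79, 2.79, 3.14, 3.14, 3.14].

INTERFACE

Orientations are given as [roll, pitch, yaw] about the fixed x, y, z axes, in that order (R = Rz(yaw) Ry(pitch) Rx(roll)).
In Python, from cell import bot gives the robot as it stands. The module is installed in compiled form; this text tells all that it offers.
- The arm moves only by the tool send_rows, never from a script. Its arguments are lists of equal length, an entry for each row: "gripper": the finger opening in m, from 0 to 0.0854; "dp": the shift along the tool's x, y, z in m, a list of three; "roll": the turn about the tool's z in degrees. A call has 1 to 5 rows; each row is the pose to reach, as a shift and turn from the pose commanded when the call began, along the tool's axes at that moment; what a row does not reach only later rows make up. A row lasts 1/10 s, in which the tool goes at most 50 mm and 8.59 degrees, less where a joint would pass 70% of its speed; a pose out of reach is approached as far as the arm can. A call with a gripper value outside its range is refused whole. The fingers move at their own pace and stop on an object; the grip force is fixed at half the most. Time passes only in rows, so rows that repeat a pose let the fingers close. It gives the time, the measured TCP pose, the force and the opening at its end, in the units of the state.
- bot.state(): the state, without advancing time (a new reading comes with each control period).
- bot.grab_frame(name): name is "scene" or "side" or "wrist"; returns the picture (480x640x3 uint8, red, green, blue); there is no depth.
- bot.camera_params(name): a dict with "intrinsics" (3x3 intrinsics, pixels), "k1" (the pictures are not rectified: a ray, as slopes to the right and down, at radius r is drawn at 1 + k1 r^2 times it, then the intrinsics apply), "T" (4x4, takes a point from camera to world coordinates). Camera axes: x right, y up, looking along -z (the intrinsics and any distortion apply to the point x, -y, -z); pixel columns grow to the right and rows downward; lengths in mm; the calibration is good to about 2 mm. A picture is of the moment at which its call begins: read the wrist's pose just before it. camera_params takes no time and is no camera call; for the wrist camera it gives the pose at the moment of the call.
- bot.finish_job(): hands the job in, once; it reports no verdict.
Trained networks look in the newest picture that a camera, given by its name, has taken for a name from the list of things; names that differ only in an ending like _2 or _b are one class to them, and where a whole thing is asked for, a point or a joint stands for the part that bears it (a point fixed in the world has none). Each returns a list of dicts, best first, with "conf" (0 to 1); they miss things now and then, are a little off and sometimes report something else, mostly with a low value. They report only what shows in the picture. A call takes as long as a camera call. They do not tell look-alikes from the thing itself.
- bot.cut_out(camera, label): "pixels" (480x640 bool, what is visible of it) and "rect" ([left, top, width, height] in pixels, round what is visible of it).
- bot.pinpoint(camera, label): "at" ([column, row] in pixels: a listed point, or the origin of a listed thing).
The state is a dict: "time": time; "joint_positions": joint angles; "joint_velocities": joint speeds; "joint_efforts": joint torques, N m; "tool_pos": TCP position; "tcp_rot": TCP orientation; "wrist_force": force on the tool from outside, world axes, zero at the start; "torque": the same for the moment, N m; "finger_gap": finger opening in mm.
Only numpy, scipy, OpenCV 4.12 (cv2) and the standard library are available. Lean on these libraries where they do the work, as an engineer would, in place of code of your own. Each camera call takes 0.05 s, during which the arm holds its last target. There are 200 camera calls.

## Working session

There is one attempt and no reset: what is moved stays moved. The work goes in short steps, Python scripts to look and compute and a tool call to move; the robot and the scene stay as the last step left them, time stands still between calls to the robot, and variables do not carry over. Pictures are saved under pics/ and viewed, about 12 in all and at most 16, crops included, and the job is handed in when it is done.

Besides the shell and the picture viewer there is one more tool, called as name([rows], argument=value, ...), one row to a line, values as JSON. send_rows: Moves the arm, as the interface text tells. Its arguments: {"type":"object","properties":{"gripper":{"type":"array"},"dp":{"type":"array"},"roll":{"type":"array"}},"required":["gripper","dp","roll"]}

```bash
mkdir -p pics
cat > h.py <<'E'
import numpy as np, cv2
from cell import bot
from scipy.spatial.transform import Rotation as R
def snap(c,fn=None):
    f=bot.grab_frame(c)
    if fn: cv2.imwrite('pics/'+fn,f[:,:,::-1])
    return f
def ray(c,uv,P=None):
    P=P or bot.camera_params(c);K=np.array(P['intrinsics']);T=np.array(P['T'])
    k=P['k1'];x=np.array([(uv[0]-K[0,2])/K[0,0],(uv[1]-K[1,2])/K[1,1]]);u=x.copy()
    for _ in range(20): u=x/(1+k*(u@u))
    d=T[:3,:3]@np.array([u[0],-u[1],-1.]);return T[:3,3],d/np.linalg.norm(d)
def onz(c,uv,z,P=None):
    o,d=ray(c,uv,P);return o+d*(z-o[2])/d[2]
def proj(c,p,P=None):
    P=P or bot.camera_params(c);K=np.array(P['intrinsics']);T=np.array(P['T'])
    q=T[:3,:3].T@(np.array(p,float)-T[:3,3]);x=np.array([q[0],-q[1]])/-q[2];x=x*(1+P['k1']*(x@x))
    return K[:2,:2]@x+K[:2,2]
def tri(rs):
    A=0;b=0
    for o,d in rs:
        M=np.eye(3)-np.outer(d,d);A=A+M;b=b+M@o
    p=np.linalg.solve(A,b);return p,[np.linalg.norm((np.eye(3)-np.outer(d,d))@(p-o)) for o,d in rs]
E
python3 - <<'E'
from h import *
print(bot.state())
for c in ['scene','side','wrist']:
    snap(c,c+'0.png'); P=bot.camera_params(c); print(c,np.round(P['T'],3).tolist(),P['intrinsics'],P['k1'])
    for l in ['bed_top','bed_gate','gate_knob','tray','scrap_c','cap1_c','cap1_mark','piston','oil','jar']:
        for d in bot.pinpoint(c,l):
            if d['conf']>.2: print(c,l,np.round(d['at'],1),round(d['conf'],2),np.round(onz(c,d['at'],31),0)[:2])
E
```

```text
{'time': 0.0, 'joint_positions': array([-0.09919384,  0.33394582,  0.03986814,  1.46630676, -0.01342677,
        1.34329741, -0.05846518]), 'joint_velocities': array([ 8.24337669e-04, -1.58177338e-03, -3.35035335e-05,  6.64791415e-04,
        5.82049706e-04, -3.05094930e-04, -9.21533505e-04]), 'joint_efforts': array([ 4.63630895e-04, -6.58554840e+01,  1.36586554e+00, -4.05554795e+01,
        1.68904377e-02,  1.27170872e-02, -1.99809978e-05]), 'tool_pos': array([ 6.49488882e+02, -2.30379001e-02,  2.08281275e+02]), 'tcp_rot': array([-3.13990356e+00,  8.78220363e-05,  1.57080666e+00]), 'wrist_force': array([0.6902281 , 0.2198722 , 0.73588048]), 'torque': array([-0.01029892, -0.01994549,  0.02745564]), 'finger_gap': 85.28062455084033}
scene [[0.443, -0.508, 0.739, 1498.458], [0.896, 0.228, -0.38, -595.928], [0.025, 0.83, 0.557, 848.306], [0.0, 0.0, 0.0, 1.0]] [[545.22652953   0.         322.46288495]
 [  0.         545.22652953 231.62322736]
 [  0.           0.           1.        ]] -0.036927508703782426
scene bed_top [417.2 155.9] 0.6 [128. 467.]
scene bed_gate [463.9 220.2] 0.72 [525.
[... 1402 characters left out ...]
2.797], [0.0, -0.323, 0.946, 374.603], [0.0, 0.0, 0.0, 1.0]] [[345.87711939   0.         316.50871764]
 [  0.         345.87711939 240.42656971]
 [  0.           0.           1.        ]] -0.059621022654241046
wrist bed_top [365.2 212.5] 0.32 [698.  -4.]
wrist gate_knob [182.2 334.6] 0.21 [ 490. -151.]
wrist tray [135.2 175.6] 0.82 [466.  34.]
wrist cap1_c [181.7 333.8] 0.71 [ 490. -150.]
wrist cap1_mark [205.3 317.9] 0.86 [ 520. -128.]
wrist cap1_mark [276.9 290. ] 0.62 [604. -92.]
wrist piston [366.  211.6] 0.84 [699.  -3.]
wrist piston [135.4 177.4] 0.4 [466.  33.]
wrist oil [367.1 316.2] 0.93 [ 706. -126.]
wrist oil [310.8 279.3] 0.36 [642. -79.]
wrist jar [150.3 463.5] 0.7 [ 412. -369.]
```

Run:
```python
import cv2,numpy as np
a=cv2.imread('pics/scene0.png');b=cv2.imread('pics/side0.png')
cv2.imwrite('pics/A.png',cv2.resize(a[130:380,120:570],(800,444),interpolation=cv2.INTER_CUBIC))
cv2.imwrite('pics/B.png',cv2.resize(b[190:430,200:480],(700,600),interpolation=cv2.INTER_CUBIC))
```

```text
(no output)
```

View pics/A.png

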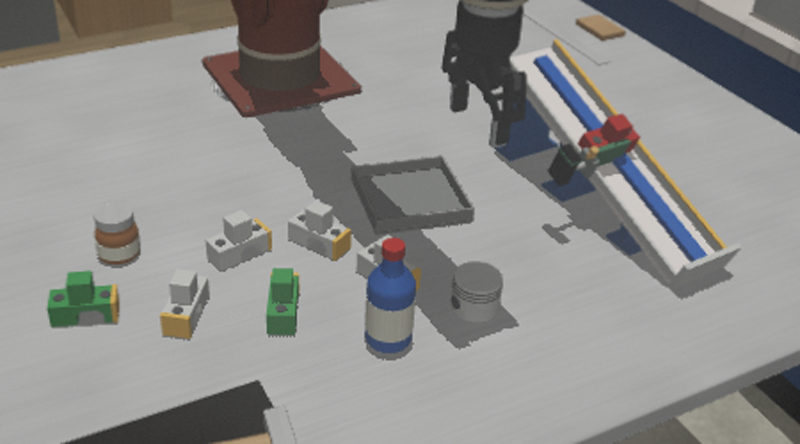

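View pics/B.png

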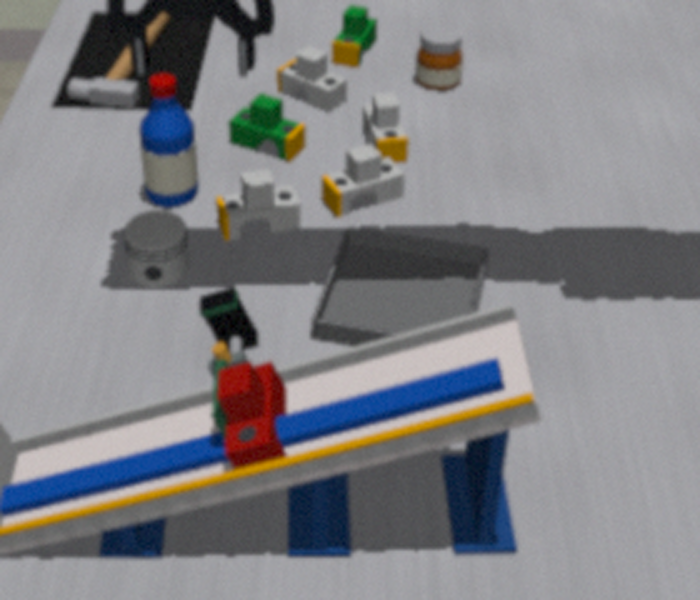

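View pics/wrist0.png

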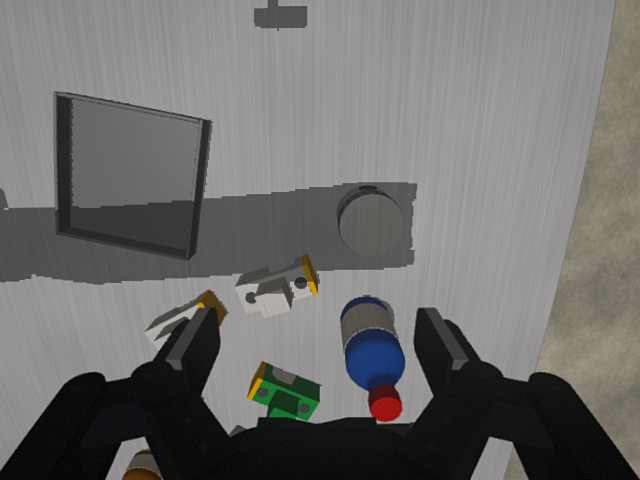

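The crops show four aluminium caps, at scene px (255,263), (300,259), (331,275, partly behind the bottle) and (223,300). Look-alikes are the two green caps, at scene (167,298) and (279,298), and the red scrap in the chute at (464,203). The yellow edge of the chute is on the robot's left (+y). The wrist picture shows the tray at (135,176) and the piston at (366,211). I choose the grey caps only.

Run:
```python
from h import *
t=lambda a,b:tri([ray('scene',a),ray('side',b)])
for n,a,b in [('gate',(463.9,220.2),(297.2,364.7)),('top',(417.2,155.9),(411.5,335.2)),('knob',(438.6,220.6),(288.4,317.1)),('scrap',(464.4,203),(297,349.7)),('tray',(352.1,243),(359.9,313.7)),]:
    p,e=t(a,b);print(n,p.round(1),np.round(e,1))
# yellow + segmentation via HSV for marks on all cameras
for c in ['scene','side','wrist']:
    f=cv2.imread(f'pics/{c}0.png');h=cv2.cvtColor(f,cv2.COLOR_BGR2HSV)
    m=cv2.inRange(h,(15,120,80),(28,255,255));n,_,s,ce=cv2.connectedComponentsWithStats(m)
    for i in range(1,n):
        if s[i,4]>25: print(c,s[i],ce[i].round(1),onz(c,ce[i],16).round(0)[:2])
for c in ['scene','side','wrist']:
  for k in (2,3):
    for d in bot.pinpoint(c,f'cap{k}_c')+bot.cut_out(c,f'cap{k}_c'): print(c,k,d.get('at',d.get('rect')),round(d['conf'],2))
print(onz('scene',(352.1,243),0),onz('wrist',(135.2,175.6),0),onz('scene',(382,301.6),0),onz('scene',(391,332),0))
```

```text
gate [585.7 290.7  83.9] [2.2 2.2]
top [367.6 283.9 170.8] [3.1 3.1]
knob [608.7 189.4 119.6] [2. 2.]
scrap [580.4 291.3 130.7] [2.3 2.3]
tray [452.9  35.2  -3.8] [1.5 1.5]
scene [432 153  35  42  91] [449.4 173.9] [259. 508.]
scene [478 209  50  60 145] [503.2 239.6] [632. 406.]
scene [307 259  10  17 104] [311.3 267.1] [ 525. -123.]
scene [352 281   4  12  30] [354.1 285.7] [634. -61.]
scene [182 290   4  21  57] [183.9 299.5] [ 515. -442.]
scene [211 306  16  14 176] [218.4 312.6] [ 590. -383.]
side [258 196   9  11  34] [261.7 200.6] [ 787. -513.]
side [333 206  11  10  95] [337.9 210.8] [ 519. -449.]
side [243 210  10  11  38] [248.8 215.8] [ 813. -405.]
side [368 210  15   8  39] [374.9 214. ] [ 397. -432.]
side [314 240   8  14  79] [317.5 246.2] [ 575. -233.]
side [350 244  13  11  97] [357.  248.8] [ 459. -224.]
side [329 260   8  16  83] [332.6 268. ] [ 527. -126.]
side [287 269   5  17  53] [289.2 277.3] [643. -79.]
side [285 326   7   9  39] [288.3 330.1] [623. 123.]
side [194 348 219  57 848] [306.2 376. ] [570. 258.]
wrist [302 254  16  41 234] [308.6 275.1] [639. -81.]
wrist [197 290  13  18  71] [201.9 300.5] [ 513. -114.]
wrist [247 362  18  38 257] [256.  381.2] [ 570. -231.]
wrist [124 475  24   5  73] [134.  477.4] [ 369. -422.]
scene 2 [252.7, 262.9] 0.66
scene 2 [463.7, 220.2] 0.51
scene 2 [237.4, 248.4, 37.6, 33.8] 0.61
side 2 [355.2, 241.4] 0.73
side 2 [344.8, 226.5, 19.5, 28.5] 0.61
side 2 [186.8, 304.9, 230.2, 107.4] 0.33
side 2 [279.5, 304.9, 25.0, 57.5] 0.28
side 3 [263.1, 299.1] 0.22
side 3 [187.5, 306.3, 228.5, 103.0] 0.71
[455.5564669   32.34703293   0.        ] [449.38370645  30.13316049   0.        ] [695.94285542 -19.57429542   0.        ] [791.23124192 -54.55671163   0.        ]
```

send_rows([
  [0.04,-0.014,-0.01],
  [0.08,-0.028,-0.02],
  [0.12,-0.042,-0.03],
  [0.16,-0.056,-0.041],
  [0.2,-0.07,-0.052],
], gripper=[0.085,0.085,0.085,0.085,0.085], roll=[0,0,0,0,0])

```text
time: 2.75
tool_pos: [579.2, 201.5, 261.8]
tcp_rot: [3.141, -0.0, 1.571]
wrist_force: [1.6, 0.2, -0.1]
finger_gap: 84.8
```

send_rows([
  [0.03,0,0],
  [0.06,0,0],
  [0.09,0,0],
  [0.09,0,0],
  [0.09,0,0],
], gripper=[0.085,0.085,0.085,0.085,0.085], roll=[-8,-16,-24,-32,-40])

```text
time: 3.25
tool_pos: [579.5, 291.5, 260.9]
tcp_rot: [-3.141, -0.0, 2.277]
wrist_force: [0.0, -0.1, -0.2]
finger_gap: 84.9
```

send_rows([
  [0,0,0],
  [0,0,0],
  [0,0,0],
  [0,0,0],
  [0,0,0],
], gripper=[0.085,0.085,0.085,0.085,0.085], roll=[-8.5,-17,-25.5,-34,-42])

```text
time: 3.75
tool_pos: [580.0, 289.9, 261.2]
tcp_rot: [-3.142, -0.0, 3.008]
wrist_force: [-0.2, 0.0, 0.0]
finger_gap: 85.1
```

send_rows([
  [0,0,0],
  [0,0,0],
  [0,0,0],
], gripper=[0.085,0.085,0.085], roll=[-8,-9.8,-9.8])

```text
time: 4.05
tool_pos: [580.0, 289.9, 261.2]
tcp_rot: [3.142, -0.0, -3.11]
wrist_force: [0.8, -0.3, 0.4]
finger_gap: 85.2
```

Run:
```python
from h import *
s=bot.state();print(s['tool_pos'],s['tcp_rot'],s['joint_positions'])
P=bot.camera_params('wrist');snap('wrist','w1.png');print(np.round(P['T'],2).tolist())
for l,z in [('bed_gate',85),('bed_top',163),('gate_knob',110),('scrap_c',120)]:
    for d in bot.pinpoint('wrist',l):
        print(l,np.round(d['at'],1),round(d['conf'],2),onz('wrist',d['at'],z,P).round(1))
```

```text
[580.04454117 289.87041348 261.19550046] [ 3.14154916e+00 -8.95596451e-05 -3.11004613e+00] [-0.29142779  0.33138218 -0.31810508  1.37358381  0.10256638  1.45281306
  0.99693749]
[[-0.03, -0.95, -0.32, 494.98], [1.0, -0.03, -0.01, 287.06], [-0.0, -0.32, 0.95, 426.59], [0.0, 0.0, 0.0, 1.0]]
gate_knob [207.2 243.1] 0.65 [608.9 183.8 110. ]
scrap_c [317.9 215.9] 0.74 [575.6 290.7 120. ]
```

View pics/w1.png

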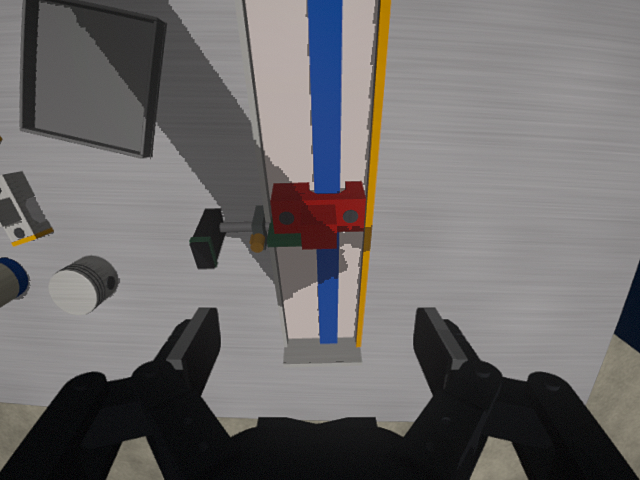

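```bash
cat >> h.py <<'E'
def bedR(psi): return R.from_euler('ZY',[psi,np.radians(20)]).as_matrix()
def b2w(g,psi,p): return np.array(g)+bedR(psi)@np.array(p,float)
E
python3 - <<'E'
from h import *
from scipy.optimize import least_squares
P=bot.camera_params('wrist')
f=cv2.imread('pics/w1.png');h=cv2.cvtColor(f,cv2.COLOR_BGR2HSV)
m=cv2.inRange(h,(105,150,60),(125,255,255))
E=[]
for r in list(range(5,180,10))+list(range(255,340,10)):
    c=np.where(m[r,290:360])[0]+290
    if len(c)>8: E.append((r,c.min()-.5,c.max()+.5))
print(E[0],E[-1])
rb=np.where(m[:,320:335].any(1))[0].max();print('rail end row',rb)
def res(v):
    gy,psi,gx=v;o=[]
    for r,a,b in E:
        for u,yb in ((a,-3),(b,21)):
            q=bedR(psi).T@(np.subtract(*[0,0]) if 0 else 0*np.zeros(3)); 
            O,d=ray('wrist',(u,r),P);Rm=bedR(psi);g=np.array([gx,gy,85])
            ol=Rm.T@(O-g);dl=Rm.T@d;p=ol+dl*(10-ol[2])/dl[2];o.append(p[1]-yb)
    return o+[(gx-587)/100]
s=least_squares(res,[290,.03,587]);gy,psi,gx=s.x;print(s.x,np.abs(s.fun).mean())
g=np.array([587,gy,85]);print('rail end px',proj('wrist',b2w(g,psi,[210,9,10]),P),'top stop',proj('wrist',b2w(g,psi,[210,0,40]),P))
img=f.copy()
C=b2w(g,psi,[-18,0,31])
B=lambda x,y,z:[proj('wrist',b2w(g,psi,[-18+a*x,b*y,z]),P) for a,b in((1,1),(1,-1),(-1,-1),(-1,1))]
for q in (B(13,15,62),B(18,42,32),[proj('wrist',b2w(g,psi,p),P) for p in((0,-48,42),(0,12,42),(8,12,42),(8,-48,42))]):
    cv2.polylines(img,[np.int32(np.round(np.array(q)*16))],True,(255,255,0),1,cv2.LINE_AA,4)
cv2.imwrite('pics/ov.png',cv2.resize(img[160:380,180:400],(800,800))[:600])
E
```

```text
(5, np.float64(307.5), np.float64(341.5)) (335, np.float64(319.5), np.float64(336.5))
rail end row 342
[2.89217383e+02 5.86694728e-02 5.48055682e+02] 0.26585869130585615
rail end px [326.63995015 346.20833666] top stop [320.53515616 365.79077647]
```

View pics/ov.png

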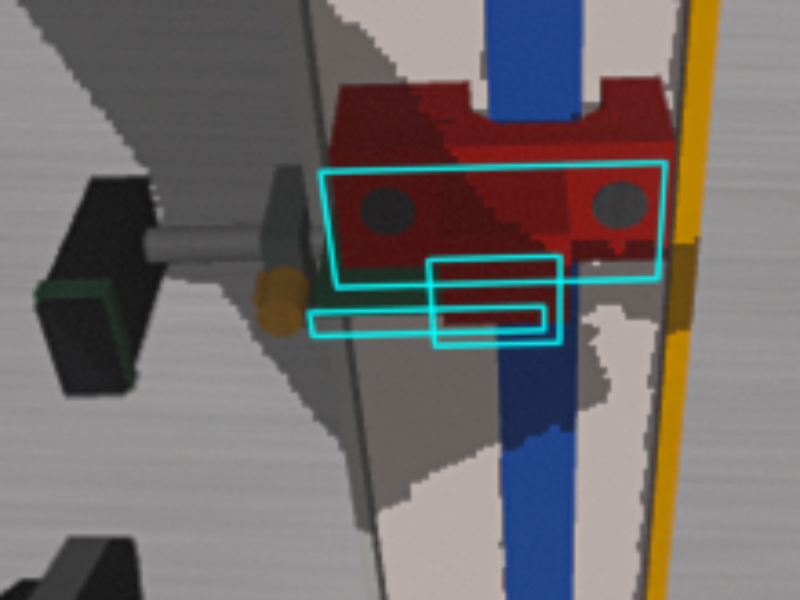

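Run:
```python
from h import *
from scipy.optimize import least_squares
P=bot.camera_params('wrist')
f=cv2.imread('pics/w1.png');h=cv2.cvtColor(f,cv2.COLOR_BGR2HSV)
m=cv2.inRange(h,(105,150,60),(125,255,255))
E=[]
for r in list(range(5,180,10))+list(range(255,340,10)):
    c=np.where(m[r,290:360])[0]+290
    if len(c)>8: E.append((r,c.min()-.5,c.max()+.5))
for gx,gz in((582,85),(582,80),(582,90)):
  def res(v):
    gy,psi=v;o=[];Rm=bedR(psi);g=np.array([gx,gy,gz])
    for r,a,b in E:
        for u,yb in ((a,-3),(b,21)):
            O,d=ray('wrist',(u,r),P)
            ol=Rm.T@(O-g);dl=Rm.T@d;p=ol+dl*(10-ol[2])/dl[2];o.append(p[1]-yb)
    return o
  s=least_squares(res,[290,.03]);gy,psi=s.x;g=[gx,gy,gz];print(s.x,np.abs(s.fun).mean(),s.fun[:2],s.fun[-2:],proj('wrist',b2w(g,psi,[210,9,10]),P),'crown',b2w(g,psi,[-18,0,55]))
c=cv2.inRange(h,(0,120,40),(8,255,255))+cv2.inRange(h,(172,120,40),(180,255,255));c[:,:260]=0
r=np.where(c.any(1))[0];print('red rows',r.min(),r.max())
```

```text
[2.90899450e+02 5.86642394e-02] 0.49424433035269416 [ 0.35665158 -0.27025071] [ 0.65768353 -0.46286573] [328.0037126  343.20653142] crown [583.89337801 291.01065151 142.83945672]
[2.91025390e+02 5.86663796e-02] 0.34601872324987676 [ 0.16233099 -0.07424994] [ 0.46763139 -0.27084095] [327.9855884  341.06216013] crown [583.89337777 291.13659474 137.83945672]
[2.90773506e+02 5.86620577e-02] 0.6816915492127649 [ 0.55097615 -0.4662475 ] [ 0.84772899 -0.65489722] [328.02212574 345.39254841] crown [583.89337825 290.88470304 147.83945672]
red rows 181 248
```

send_rows([
  [-0.004,0.001,0.04],
  [-0.004,0.001,0.08],
  [-0.004,0.001,0.11],
  [-0.004,0.001,0.125],
  [-0.004,0.001,0.132],
], gripper=[0.085,0.085,0.085,0.085,0.085], roll=[-1.6,-1.6,-1.6,-1.6,-1.6])

```text
time: 4.8
tool_pos: [583.5, 290.8, 128.0]
tcp_rot: [-3.141, -0.002, -3.082]
wrist_force: [0.9, 0.5, -0.3]
finger_gap: 85.2
```

send_rows([
  [0,0,0],
  [0,0,0],
  [0,0,0],
  [0,0,0],
  [0,0,0],
], gripper=[0,0,0,0,0], roll=[0,0,0,0,0])

```text
time: 5.3
tool_pos: [585.4, 291.7, 131.3]
tcp_rot: [3.14, 0.004, -3.083]
wrist_force: [1.7, 0.7, 6.1]
finger_gap: 11.9
```

send_rows([
  [0,0,0],
  [0,0,0],
  [0,0,0],
], gripper=[0,0,0], roll=[0,0,0])

```text
time: 5.6
tool_pos: [585.4, 291.6, 131.1]
tcp_rot: [3.14, 0.004, -3.083]
wrist_force: [1.4, -0.1, 6.3]
finger_gap: -0.0
```

Run:
```python
from h import *
w=snap('wrist')[:,:,::-1];s=snap('side')[:,:,::-1];c=snap('scene')[:,:,::-1]
o=np.hstack([cv2.resize(w,(400,300)),cv2.resize(s[300:420,220:380],(400,300),interpolation=cv2.INTER_CUBIC)])
o2=np.hstack([cv2.resize(c[130:280,380:580],(400,300),interpolation=cv2.INTER_CUBIC),cv2.resize(w[180:300,240:400],(400,300),interpolation=cv2.INTER_CUBIC)])
cv2.imwrite('pics/m1.png',np.vstack([o,o2]))
```

```text
(no output)
```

View pics/m1.png

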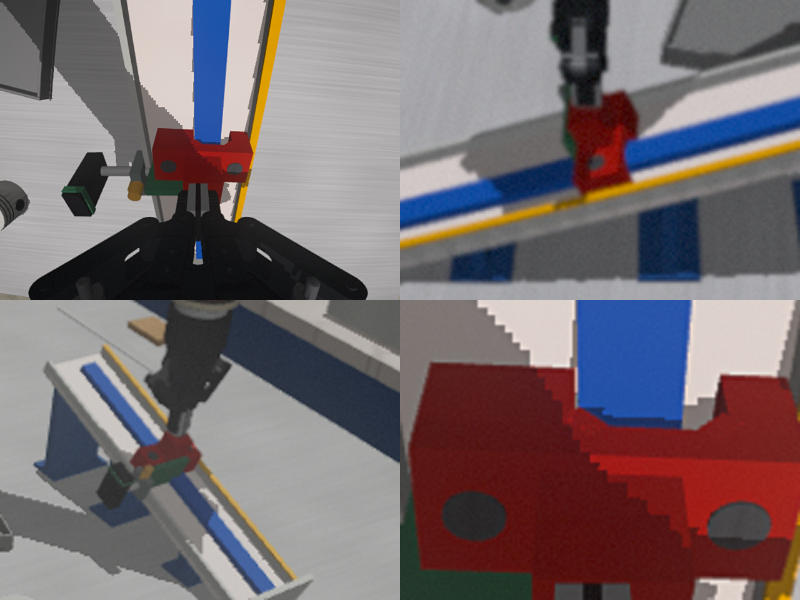

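Run:
```python
from h import *
p=bot.state()['tool_pos'];g=[582,291,84];psi=.0587
for c in ['wrist','side','scene']:
    print(c,'tcp',proj(c,p).round(1),'crown top c',proj(c,b2w(g,psi,[-18,0,62])).round(1),'uphill shoulder edge ctr',proj(c,b2w(g,psi,[-36,0,32])).round(1),'foot',proj(c,b2w(g,psi,[-36,42,0])).round(1))
    for d in bot.cut_out(c,'scrap_c')[:1]: print(d['rect'],d['conf'])
print(bot.pinpoint('scene','scrap_c'),bot.pinpoint('side','scrap_c'))
```

```text
wrist tcp [316.9 291.6] crown top c [316.1 309.7] uphill shoulder edge ctr [316.1 242.1] foot [386.9 207.9]
[243.4, 206.5, 162.0, 117.1] 0.61
side tcp [295.4 348.8] crown top c [294.5 342.2] uphill shoulder edge ctr [309.3 350.3] foot [315.2 377.9]
[285.5, 336.8, 29.9, 41.6] 0.86
scene tcp [466.4 204.3] crown top c [467.7 198.7] uphill shoulder edge ctr [459.2 201.2] foot [466.5 205.4]
[445.1, 194.6, 33.6, 19.4] 0.88
[{'at': [465.2, 205.1], 'conf': 0.89}] [{'at': [297.6, 352.9], 'conf': 0.66}, {'at': [357.5, 240.1], 'conf': 0.46}, {'at': [297.2, 366.4], 'conf': 0.25}]
```

Run:
```python
from h import *
w=snap('wrist')[:,:,::-1];s=snap('side')[:,:,::-1];c=snap('scene')[:,:,::-1]
z=lambda i,x,y,w_,h_:cv2.resize(i[y:y+h_,x:x+w_],(400,600),interpolation=cv2.INTER_CUBIC)
o=np.hstack([z(w,267,215,100,150),cv2.resize(np.vstack([cv2.resize(s[310:385,260:335],(300,300),interpolation=3),cv2.resize(c[165:240,430:505],(300,300),interpolation=3)]),(300,600))])
cv2.imwrite('pics/m2.png',o)
```

```text
(no output)
```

View pics/m2.png

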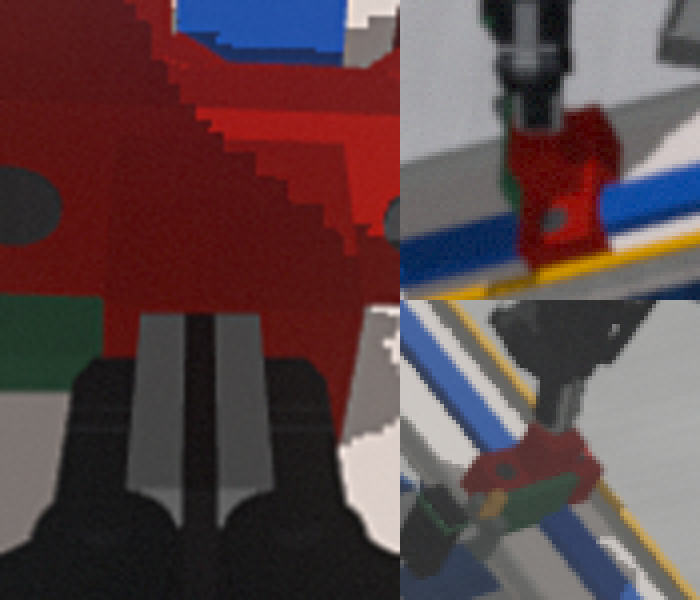

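send_rows([
  [-0.002,0,-0.02],
  [-0.002,0,-0.02],
  [-0.002,0,-0.02],
  [-0.002,0,-0.02],
  [-0.002,0,-0.02],
], gripper=[0.085,0.085,0.085,0.085,0.085], roll=[0,0,0,0,0])

```text
time: 6.65
tool_pos: [585.5, 291.0, 148.4]
tcp_rot: [-3.141, -0.001, -3.082]
wrist_force: [-0.4, 1.1, 0.1]
finger_gap: 72.1
```

send_rows([
  [0,0,0.02],
  [0,0,0.028],
  [0,0,0.034],
  [0,0,0.034],
], gripper=[0.085,0.085,0.085,0.085], roll=[0,0,0,0])

```text
time: 7.05
tool_pos: [585.4, 290.9, 114.2]
tcp_rot: [-3.141, -0.002, -3.082]
wrist_force: [0.1, 0.7, -0.5]
finger_gap: 85.4
```

Run:
```python
from h import *
st=bot.state();p=st['tool_pos'];print(p,st['wrist_force'])
w=snap('wrist')[:,:,::-1].copy();s=snap('side')[:,:,::-1].copy();c=snap('scene')[:,:,::-1].copy()
print(proj('side',p),proj('scene',p))
o=np.hstack([cv2.resize(s[290:390,230:330],(400,400),interpolation=3),cv2.resize(c[150:250,410:510],(400,400),interpolation=3)])
cv2.imwrite('pics/m3.png',o)
```

```text
[585.39804211 290.93450653 114.16579911] [ 0.09401781  0.74362458 -0.53242447]
[295.7589868  354.74866718] [465.14679764 209.87568694]
```

View pics/m3.png

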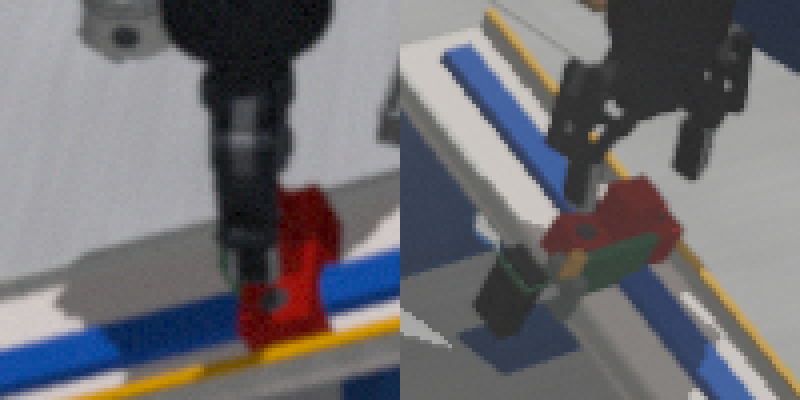

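send_rows([
  [0.002,0,0],
  [0.002,0,0],
  [0.002,0,0],
  [0.002,0,0],
  [0.002,0,0],
], gripper=[0.085,0.0,0.0,0.0,0.0], roll=[0,0,0,0,0])

```text
time: 7.7
tool_pos: [584.2, 291.3, 115.6]
tcp_rot: [3.141, 0.001, -3.082]
wrist_force: [-3.1, -2.9, 9.2]
finger_gap: 28.5
```

send_rows([
  [0,0,0],
  [0,0,0],
  [0,0,0],
], gripper=[0,0,0], roll=[0,0,0])

```text
time: 8.0
tool_pos: [584.0, 291.3, 115.6]
tcp_rot: [3.141, 0.0, -3.082]
wrist_force: [-1.0, -0.6, 5.9]
finger_gap: 28.2
```

send_rows([
  [0,0,-0.03],
  [0,0,-0.07],
  [0,0,-0.11],
  [0.02,-0.035,-0.12],
  [0.045,-0.079,-0.12],
], gripper=[0,0,0,0,0], roll=[0,0,0,0,0])

```text
time: 8.5
tool_pos: [544.2, 211.7, 236.5]
tcp_rot: [3.14, 0.002, -3.079]
wrist_force: [1.0, -1.7, -2.1]
finger_gap: 27.9
```

send_rows([
  [0.024,-0.042,0],
  [0.048,-0.084,0],
  [0.072,-0.126,0],
  [0.09,-0.157,0],
  [0.097,-0.169,0],
], gripper=[0,0,0,0,0], roll=[0,0,0,0,0])

```text
time: 9.0
tool_pos: [455.5, 31.9, 234.8]
tcp_rot: [-3.141, -0.001, -3.087]
wrist_force: [0.7, 0.7, -2.2]
finger_gap: 28.6
```

Run:
```python
from h import *
st=bot.state();p=st['tool_pos'];print(p,st['tcp_rot'],st['wrist_force'],st['finger_gap'])
P=bot.camera_params('wrist')
w=snap('wrist','w2.png')[:,:,::-1].copy()
cv2.circle(w,tuple(np.int32(proj('wrist',p,P))),4,(0,255,0),1);snap('side');
for z in (0,20): cv2.polylines(w,[np.int32([proj('wrist',[453+a,35+b,z],P) for a,b in((75,75),(75,-75),(-75,-75),(-75,75))])],True,(255,255,0),1)
for c in ('side','wrist'):
  for l in ('tray','scrap_c'):
    for d in bot.pinpoint(c,l)[:1]: print(c,l,d, onz(c,d['at'],0,P if c=='wrist' else None))
cv2.imwrite('pics/w2o.png',w)
```

```text
[455.48492651  31.90113633 234.76769108] [-3.14052455e+00 -9.08945465e-04 -3.08672923e+00] [ 0.66274698  0.66257654 -2.15682737] 28.561104225345325
side tray {'at': [362.0, 312.5], 'conf': 0.74} [448.89944734  36.35533354   0.        ]
side scrap_c {'at': [367.2, 228.5], 'conf': 0.86} [ 423.57237677 -364.87065896    0.        ]
wrist tray {'at': [315.9, 192.7], 'conf': 0.69} [447.58835331  30.15009949   0.        ]
wrist scrap_c {'at': [314.3, 279.0], 'conf': 0.78} [558.21892652  34.10341903   0.        ]
```

View pics/w2o.png

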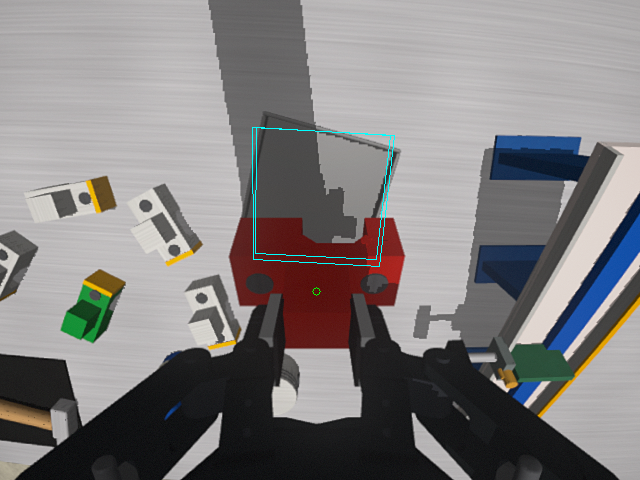

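send_rows([
  [0.003,0,0.045],
  [0.003,0,0.09],
  [0.003,0,0.135],
  [0.003,0,0.165],
  [0.003,0,0.18],
], gripper=[0,0,0,0,0], roll=[0,0,0,0,0])

```text
time: 9.8
tool_pos: [452.4, 36.7, 51.9]
tcp_rot: [3.141, -0.005, -3.08]
wrist_force: [-0.5, -0.5, -2.1]
finger_gap: 28.4
```

send_rows([
  [0,0,0.006],
  [0,0,0.012],
  [0,0,0.016],
  [0,0,0.018],
], gripper=[0,0,0,0], roll=[0,0,0,0])

```text
time: 10.2
tool_pos: [454.7, 35.8, 37.6]
tcp_rot: [3.141, 0.001, -3.082]
wrist_force: [0.1, -0.8, -2.5]
finger_gap: 28.5
```

send_rows([
  [0,0,0.002],
  [0,0,0.004],
  [0,0,0.005],
  [0,0,0.005],
], gripper=[0,0,0,0], roll=[0,0,0,0])

```text
time: 10.6
tool_pos: [455.5, 35.7, 34.1]
tcp_rot: [-3.142, 0.002, -3.082]
wrist_force: [-4.0, -0.6, 15.4]
finger_gap: 28.5
```

send_rows([
  [0,0,0],
  [0,0,0],
  [0,0,0],
  [0,0,0],
  [0,0,0],
], gripper=[0.085,0.085,0.085,0.085,0.085], roll=[0,0,0,0,0])

```text
time: 11.1
tool_pos: [454.1, 35.5, 32.1]
tcp_rot: [3.142, -0.0, -3.082]
wrist_force: [-0.8, 0.3, 0.6]
finger_gap: 84.5
```

send_rows([
  [0,0,-0.03],
  [0,0,-0.07],
  [0,0,-0.11],
  [0,0,-0.15],
  [0,0,-0.19],
], gripper=[0.085,0.085,0.085,0.085,0.085], roll=[0,0,0,0,0])

```text
time: 11.6
tool_pos: [453.8, 35.4, 223.9]
tcp_rot: [-3.142, 0.0, -3.082]
wrist_force: [0.9, 0.1, -0.4]
finger_gap: 84.9
```

Run:
```python
from h import *
st=bot.state();p=st['tool_pos'];print(p,st['tcp_rot'],st['wrist_force'],st['finger_gap'])
w=snap('wrist','w3.png')[:,:,::-1].copy();s=snap('side','s3.png');c=snap('scene','c3.png')
P=bot.camera_params('wrist');print(P['T'].round(3).tolist())
o=np.vstack([np.hstack([cv2.resize(s[180:340,230:430],(400,320),interpolation=3),cv2.resize(c[190:350,170:370],(400,320),interpolation=3)])[:,:,::-1],cv2.resize(w,(800,600))[60:340]])
cv2.imwrite('pics/m4.png',o)
# marks & crowns
for c_,n in (('wrist','w3'),('side','s3'),('scene','c3')):
    f=cv2.imread(f'pics/{n}.png');h=cv2.cvtColor(f,cv2.COLOR_BGR2HSV)
    m=cv2.inRange(h,(15,120,80),(28,255,255));nn,_,s_,ce=cv2.connectedComponentsWithStats(m)
    for i in range(1,nn):
        if s_[i,4]>25: print(c_,s_[i],ce[i].round(1),onz(c_,ce[i],20).round(0)[:2])
```

```text
[453.84063191  35.44984828 223.90166018] [-3.14157732e+00  1.07439483e-04 -3.08229188e+00] [ 0.93415977  0.12277833 -0.4098868 ] 84.86952012836177
[[-0.059, -0.943, -0.327, 369.902], [0.998, -0.056, -0.019, 30.544], [-0.0, -0.327, 0.945, 389.717], [0.0, 0.0, 0.0, 1.0]]
wrist [ 76 178  32  38 636] [ 91.5 195.5] [ 460. -215.]
wrist [158 245  38  26 211] [176.7 258.4] [ 529. -123.]
wrist [ 74 273  43  29 668] [ 94.9 286.3] [ 573. -229.]
wrist [573 310  67  80 488] [608.5 347.9] [627. 440.]
wrist [220 332  16  20  77] [227.6 344.6] [645. -67.]
wrist [  0 411  37  21 478] [ 16.  421.1] [ 813. -399.]
side [244 192  24  29 168] [256.3 206.1] [ 798. -465.]
side [333 206  11  10  94] [337.9 210.8] [ 519. -441.]
side [314 240   8  14  80] [317.6 246.2] [ 575. -226.]
side [350 244  13  11 100] [357.  248.8] [ 459. -217.]
side [329 260   8  16  83] [332.6 267.9] [ 527. -121.]
side [287 269   5  17  54] [289.1 276.8] [643. -76.]
side [286 326   6   9  35] [288.5 330.1] [622. 127.]
side [194 348 219  57 833] [306.2 376. ] [570. 262.]
scene [432 153  96 116 256] [482.8 214.7] [511. 435.]
scene [307 259  10  17  78] [311.1 266.8] [ 529. -126.]
scene [182 290   4  21  59] [183.9 299.6] [ 520. -443.]
scene [211 306  16  14 181] [218.5 312.6] [ 595. -384.]
```

View pics/m4.png

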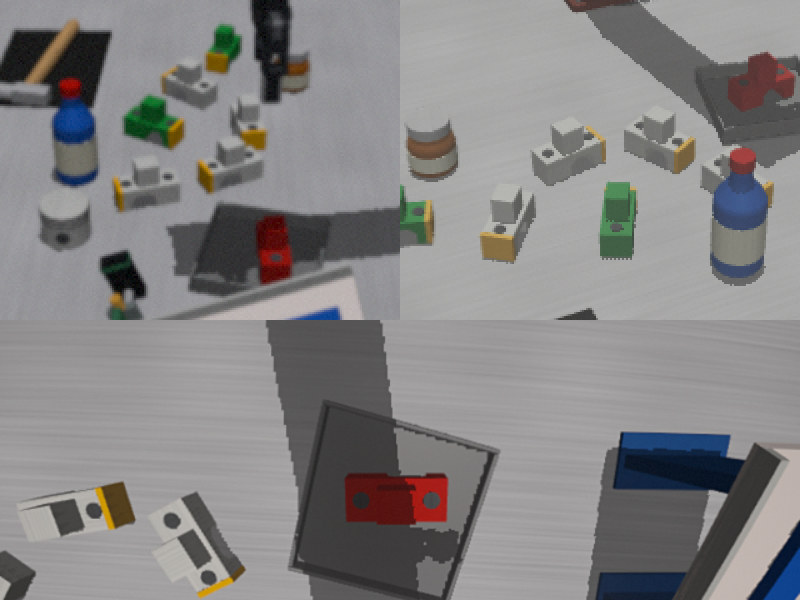

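send_rows([
  [0,-0.048,0],
  [0,-0.096,0],
  [0,-0.144,0],
  [0,-0.192,0],
  [0,-0.24,0],
], gripper=[0.085,0.085,0.085,0.085,0.085], roll=[0,0,0,0,0])

```text
time: 12.25
tool_pos: [467.5, -205.8, 220.8]
tcp_rot: [3.141, -0.002, -3.082]
wrist_force: [1.5, 0.8, 0.5]
finger_gap: 84.8
```

send_rows([
  [0,-0.03,0],
  [0,-0.051,0],
  [0,-0.051,0],
  [0,-0.051,0],
], gripper=[0.085,0.085,0.085,0.085], roll=[-7,-15,-15,-15])

```text
time: 12.65
tool_pos: [470.9, -254.5, 220.8]
tcp_rot: [3.14, -0.002, -2.824]
wrist_force: [-0.1, 1.0, 0.4]
finger_gap: 85.4
```

```bash
cat >> h.py <<'E'
def look(labels=('cap1_c','cap1_mark'),z=(31,18),fn=None,c='wrist'):
    P=bot.camera_params(c);f=snap(c,fn)
    for l,zz in zip(labels,z):
        for d in bot.pinpoint(c,l):
            if d['conf']>.3: print(c,l,np.round(d['at'],0),round(d['conf'],2),onz(c,d['at'],zz,P).round(1)[:2])
    h=cv2.cvtColor(f,cv2.COLOR_RGB2HSV)
    m=cv2.inRange(h,(15,120,80),(28,255,255));n,_,s,ce=cv2.connectedComponentsWithStats(m)
    for i in range(1,n):
        if s[i,4]>40: print('yellow',s[i][4],ce[i].round(0),onz(c,ce[i],20,P).round(0)[:2])
def todp(w):
    s=bot.state();Rm=R.from_euler('xyz',s['tcp_rot']).as_matrix();p=s['tool_pos'];print('tcp',p.round(1),'yaw',np.degrees(s['tcp_rot'][2]).round(1),'dp',(Rm.T@(np.array(w,float)-p)).round(1))
E
python3 - <<'E'
from h import *
todp([470,-256,224]);look(fn='w4.png')
P3=dict(bot.camera_params('wrist'));P3['T']=np.array([[-0.059, -0.943, -0.327, 369.902], [0.998, -0.056, -0.019, 30.544], [-0.0, -0.327, 0.945, 389.717], [0.0, 0.0, 0.0, 1.0]])
f=cv2.imread('pics/w3.png');h=cv2.cvtColor(f,cv2.COLOR_BGR2HSV);m=cv2.inRange(h,(0,120,40),(8,255,255))+cv2.inRange(h,(172,120,40),(180,255,255))
x,y,w,hh=cv2.boundingRect(cv2.findNonZero(m));print('red rect',x,y,w,hh)
for q in([15+0,0],):
  for cx in (450,454): print('model pts', [proj('wrist',[cx+a,35.4+b,zz],P3).round(0).tolist() for a,b,zz in((-18,-42,36),(-18,42,36),(13,15,66),(18,42,36))])
# bystanders
snap('side');snap('scene')
for l in('oil','piston','jar'):
    for c in('scene','side'):
        for d in bot.pinpoint(c,l)[:1]: print(l,c,onz(c,d['at'],0).round(0),round(d['conf'],2))
E
```

```text
tcp [ 470.9 -254.5  220.8] yaw -161.8 dp [ 1.3 -1.1 -3.2]
wrist cap1_c [408. 261.] 0.75 [ 495.3 -139.2]
wrist cap1_mark [409. 290.] 0.73 [ 532.8 -118. ]
yellow 285 [136. 191.] [ 516. -445.]
yellow 224 [355. 206.] [ 457. -214.]
yellow 154 [173. 272.] [ 597. -389.]
yellow 433 [311. 291.] [ 570. -228.]
yellow 150 [410. 288.] [ 530. -118.]
yellow 1195 [ 45. 361.] [ 784. -534.]
yellow 81 [403. 377.] [652. -74.]
red rect 112 171 246 309
model pts [[277.0, 183.0], [358.0, 188.0], [331.0, 223.0], [355.0, 221.0]]
model pts [[277.0, 187.0], [358.0, 191.0], [331.0, 227.0], [355.0, 225.0]]
oil scene [ 715. -138.    0.] 0.96
oil side [ 706. -129.    0.] 0.85
piston scene [701. -18.   0.] 0.64
piston side [713. -12.   0.] 0.76
jar scene [ 396. -407.    0.] 0.93
jar side [ 395. -405.    0.] 0.73
```

View pics/w4.png

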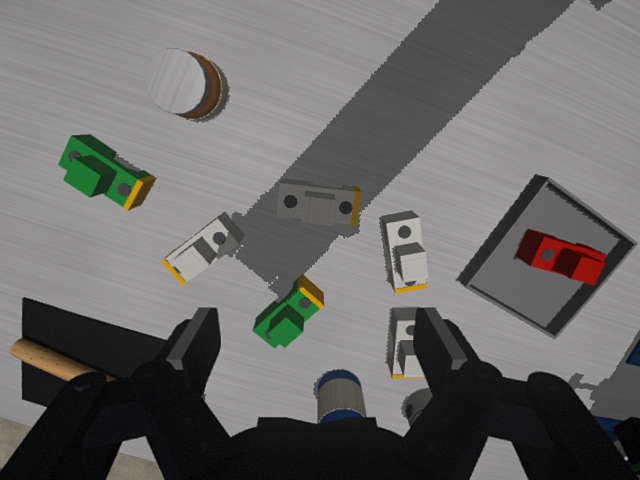

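Run:
```python
from h import *
P=bot.camera_params('wrist')
f=lambda u,z:onz('wrist',u,z,P).round(0)[:2]
print('A',f((290,201),32),f((345,208),32),'crown',f((320,205),62),'end',f((278,195),32),'mark',f((357,206),18))
print('B hole',f((404,232),32),'crown',f((412,262),62),'mark',f((410,289),18))
print('D hole',f((220,238),32),'crown',f((202,255),62),'mark',f((174,272),18))
print('C hole',f((402,331),32),'mark',f((403,378),18))
```

```text
A [ 473. -283.] [ 462. -226.] crown [ 461. -255.] end [ 471. -297.] mark [ 458. -212.]
B hole [ 467. -157.] crown [ 487. -147.] mark [ 533. -117.]
D hole [ 536. -344.] crown [ 547. -352.] mark [ 600. -389.]
C hole [ 582. -109.] mark [657. -72.]
```

send_rows([
  [0.005,0.001,0.045],
  [0.005,0.001,0.09],
  [0.005,0.001,0.13],
  [0.005,0.001,0.16],
  [0.005,0.001,0.18],
], gripper=[0.085,0.085,0.085,0.085,0.085], roll=[6,6,6,6,6])

```text
time: 13.7
tool_pos: [465.1, -255.1, 39.8]
tcp_rot: [3.14, -0.002, -2.925]
wrist_force: [0.5, 0.1, -0.2]
finger_gap: 84.5
```

send_rows([
  [0,0,0.012],
  [0,0,0.019],
  [0,0,0.019],
  [0,0,0.019],
  [0,0,0.019],
], gripper=[0.085,0.085,0.0,0.0,0.0], roll=[0,0,0,0,0])

```text
time: 14.2
tool_pos: [467.1, -256.0, 24.3]
tcp_rot: [-3.141, 0.001, -2.925]
wrist_force: [0.7, -0.4, -0.1]
finger_gap: 43.6
```

send_rows([
  [0,0,0],
  [0,0,0],
  [0,0,0],
  [0,0,0],
], gripper=[0,0,0,0], roll=[0,0,0,0])

```text
time: 14.6
tool_pos: [466.4, -255.6, 23.3]
tcp_rot: [-3.142, 0.0, -2.925]
wrist_force: [0.3, -0.0, 0.7]
finger_gap: 0.0
```

Run:
```python
from h import *
p=bot.state()['tool_pos'];w=snap('wrist')[:,:,::-1];s=snap('side')[:,:,::-1];c=snap('scene')[:,:,::-1]
print([proj(k,p).round(1) for k in('wrist','side','scene')])
o=np.hstack([cv2.resize(w,(533,400))[:,66:466],cv2.resize(np.vstack([cv2.resize(s[200:270,315:385],(300,300),interpolation=3),cv2.resize(c[220:290,220:290],(300,300),interpolation=3)]),(200,400))])
cv2.imwrite('pics/m5.png',o)
```

```text
[array([316.2, 291.8]), array([354.3, 240.7]), array([253., 265.])]
```

View pics/m5.png

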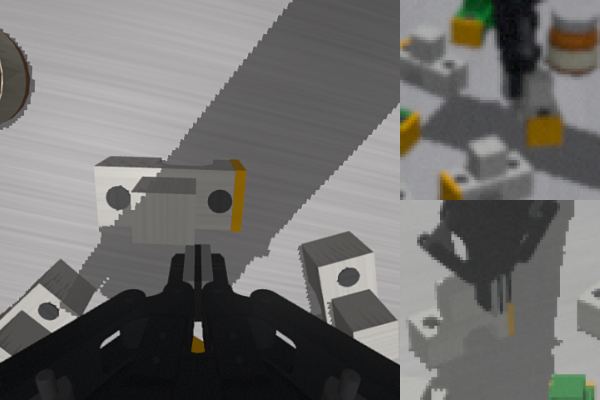

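Run:
```python
from h import *
P=bot.camera_params('wrist')
f=lambda u,z:onz('wrist',u,z,P).round(0)[:2]
print(bot.state()['tool_pos'],'A holes',f((221,237),32),f((343,241),32),'crown',f((276,270),62),'mark',f((363,236),18))
print('fingertip',[f((317,294),z) for z in (20,30,40,60)])
snap('side');snap('scene')
m=bot.state()
for c in('side','scene'):
    for k in (1,2):
        for d in bot.pinpoint(c,f'cap{k}_c'): print(c,k,np.round(d['at'],0),round(d['conf'],2),onz(c,d['at'],31).round(0)[:2])
    for d in bot.pinpoint(c,'cap1_mark'): print(c,'mark',np.round(d['at'],0),round(d['conf'],2),onz(c,d['at'],18).round(0)[:2])
```

```text
[ 466.34805891 -255.62181375   23.21848592] A holes [ 443. -307.] [ 433. -250.] crown [ 441. -278.] mark [ 432. -238.]
fingertip [array([ 469., -255.]), array([ 464., -256.]), array([ 459., -257.]), array([ 449., -259.])]
side 1 [345. 265.] 0.58 [ 492. -122.]
side 2 [365. 234.] 0.8 [ 435. -283.]
side 2 [336. 264.] 0.24 [ 519. -125.]
side mark [334. 264.] 0.79 [ 525. -143.]
scene 1 [223. 297.] 0.6 [ 559. -362.]
scene 1 [297. 259.] 0.58 [ 499. -152.]
scene 2 [239. 259.] 0.66 [ 437. -282.]
scene mark [313. 260.] 0.84 [ 503. -107.]
```

Cap A was the one knocked aside: it now lies around (438,-279), and the fingers closed beside it. I'll regrasp it there.

send_rows([
  [0,0,-0.045],
  [0,0,-0.085],
  [0.016,-0.008,-0.085],
  [0.032,-0.016,-0.085],
  [0.032,-0.016,-0.085],
], gripper=[0.085,0.085,0.085,0.085,0.085], roll=[0,0,0,1,2])

```text
time: 15.65
tool_pos: [435.7, -280.1, 107.6]
tcp_rot: [3.141, -0.002, -2.965]
wrist_force: [-1.2, -0.1, 0.4]
finger_gap: 72.1
```

Run:
```python
from h import *
todp([438,-278.5,19]);look(fn='w6.png')
```

```text
tcp [ 435.7 -280.1  107.6] yaw -169.9 dp [-2.7  1.2 88.6]
wrist cap1_c [469. 333.] 0.76 [ 490.3 -142.1]
wrist cap1_c [370. 246.] 0.59 [ 430.2 -240.3]
yellow 456 [371. 242.] [ 430. -238.]
yellow 490 [106. 295.] [ 515. -445.]
yellow 1004 [346. 386.] [ 569. -229.]
yellow 63 [468. 470.] [660. -79.]
```

send_rows([
  [-0.002,0.001,0.04],
  [-0.002,0.001,0.075],
  [-0.002,0.001,0.089],
  [-0.002,0.001,0.089],
  [-0.002,0.001,0.089],
], gripper=[0.085,0.085,0.085,0.0,0.0], roll=[0,0,0,0,0])

```text
time: 16.3
tool_pos: [440.9, -276.9, 20.0]
tcp_rot: [-3.141, 0.0, -2.96]
wrist_force: [0.0, 0.1, 0.5]
finger_gap: 58.3
```

send_rows([
  [0,0,0],
  [0,0,0],
  [0,0,0],
  [0,0,0],
  [0,0,0],
], gripper=[0,0,0,0,0], roll=[0,0,0,0,0])

```text
time: 16.8
tool_pos: [441.7, -277.4, 21.0]
tcp_rot: [-3.14, 0.003, -2.96]
wrist_force: [-1.1, 0.9, 5.8]
finger_gap: 28.5
```

send_rows([
  [0,0,-0.03],
  [0,0,-0.075],
  [0,0,-0.12],
  [0,0,-0.165],
  [0,0,-0.2],
], gripper=[0,0,0,0,0], roll=[0,0,0,0,0])

```text
time: 17.3
tool_pos: [440.5, -277.0, 222.8]
tcp_rot: [-3.14, 0.003, -2.96]
wrist_force: [0.3, -0.8, -3.5]
finger_gap: 28.4
```

send_rows([
  [-0.016,0.038,0],
  [-0.033,0.076,0],
  [-0.05,0.118,0],
  [-0.067,0.16,0],
  [-0.085,0.2,0],
], gripper=[0,0,0,0,0], roll=[0,0,0,0,0])

```text
time: 17.8
tool_pos: [487.7, -62.8, 219.9]
tcp_rot: [-3.141, 0.001, -2.96]
wrist_force: [0.8, -0.8, -3.3]
finger_gap: 28.7
```

send_rows([
  [-0.018,0.042,0],
  [-0.035,0.084,0],
  [-0.052,0.126,0],
  [-0.07,0.168,0],
  [-0.085,0.2,0],
], gripper=[0,0,0,0,0], roll=[0,0,0,0,0])

```text
time: 18.3
tool_pos: [535.1, 150.5, 219.8]
tcp_rot: [3.141, 0.001, -2.958]
wrist_force: [0.2, -0.5, -2.2]
finger_gap: 28.9
```

send_rows([
  [-0.018,0.042,0],
  [-0.035,0.084,0],
  [-0.052,0.12,0],
  [-0.058,0.135,0],
  [-0.058,0.135,0],
], gripper=[0,0,0,0,0], roll=[2,4,6,7,7])

```text
time: 18.8
tool_pos: [567.0, 294.0, 218.9]
tcp_rot: [3.14, -0.001, -3.078]
wrist_force: [-0.2, -0.4, -2.0]
finger_gap: 28.8
```

Run:
```python
from h import *
todp([570,290,122]);s=bot.state();print(s['finger_gap'],s['joint_positions'].round(2))
f=snap('wrist','w7.png');P=bot.camera_params('wrist')
h=cv2.cvtColor(f,cv2.COLOR_RGB2HSV);m=cv2.inRange(h,(105,150,60),(125,255,255))
for r in (5,40,80,120,160):
    c=np.where(m[r,250:400])[0]+250
    if len(c)>8:
        for u,yb in((c.min()-.5,-3),(c.max()+.5,21)):
            for gx in (585,):
                O,d=ray('wrist',(u,r),P);Rm=bedR(.0587);g=np.array([gx,291,85]);ol=Rm.T@(O-g);dl=Rm.T@d;p=ol+dl*(10-ol[2])/dl[2];print(r,p.round(1),yb,end=' | ')
```

```text
tcp [567.  294.  218.9] yaw -176.4 dp [-2.8 -4.3 96.9]
28.782547115977305 [-0.31  0.33 -0.31  1.47  0.1   1.37  1.01]
5 [-183.3   -5.3   10. ] -3 | 5 [-183.4   18.4   10. ] 21 | 40 [-164.8   -4.9   10. ] -3 | 40 [-164.9   18.1   10. ] 21 | 80 [-141.5   -5.3   10. ] -3 | 80 [-141.6   17.9   10. ] 21 | 120 [-115.3   -5.    10. ] -3 | 120 [-115.4   18.5   10. ] 21 | 160 [-85.3  -5.4  10. ] -3 | 160 [-85.3  18.3  10. ] 21 |
```

send_rows([
  [-0.003,-0.006,0.03],
  [-0.003,-0.006,0.06],
  [-0.003,-0.006,0.08],
  [-0.003,-0.006,0.089],
  [-0.003,-0.006,0.089],
], gripper=[0,0,0,0,0], roll=[0,0,0,0,0])

```text
time: 19.35
tool_pos: [572.8, 283.1, 131.3]
tcp_rot: [-3.141, 0.003, -3.084]
wrist_force: [2.1, -0.2, -0.0]
finger_gap: 28.8
```

send_rows([
  [0,0,0.003],
  [0,0,0.006],
  [0,0,0.008],
  [0,0,0.008],
], gripper=[0,0,0,0], roll=[0,0,0,0])

```text
time: 19.75
tool_pos: [570.8, 285.4, 122.1]
tcp_rot: [3.141, -0.001, -3.082]
wrist_force: [1.0, 4.0, -2.2]
finger_gap: 28.5
```

send_rows([
  [0,0.002,0],
  [0,0.004,0],
  [0,0.004,0.001],
  [0,0.004,0.001],
], gripper=[0,0,0,0], roll=[0,0,0,0])

```text
time: 20.15
tool_pos: [571.0, 288.4, 120.8]
tcp_rot: [-3.141, -0.001, -3.082]
wrist_force: [-0.3, -0.5, -2.6]
finger_gap: 28.6
```

send_rows([
  [0,0.001,0.001],
  [0,0.001,0.003],
  [0,0.001,0.004],
  [0,0.001,0.005],
  [0,0.001,0.005],
], gripper=[0,0,0,0,0], roll=[0,0,0,0,0])

```text
time: 20.65
tool_pos: [571.7, 289.9, 117.3]
tcp_rot: [3.141, 0.002, -3.082]
wrist_force: [-0.1, -0.5, 4.8]
finger_gap: 28.9
```

send_rows([
  [0,0,0.002],
  [0,0,0.004],
  [0,0,0.004],
], gripper=[0,0,0], roll=[0,0,0])

```text
time: 20.95
tool_pos: [573.0, 290.5, 116.5]
tcp_rot: [3.14, 0.005, -3.083]
wrist_force: [-3.7, -3.0, 23.9]
finger_gap: 28.9
```

send_rows([
  [0,0,0],
  [0,0,0],
  [0,0,0],
  [0,0,0],
  [0,0,0],
], gripper=[0.035,0.045,0.055,0.07,0.08], roll=[0,0,0,0,0])

```text
time: 21.45
tool_pos: [570.9, 289.7, 111.9]
tcp_rot: [-3.141, -0.001, -3.082]
wrist_force: [-0.3, -0.1, 0.0]
finger_gap: 79.7
```

send_rows([
  [0,0,-0.02],
  [0,0,-0.06],
  [0,0,-0.1],
  [0,0,-0.1],
  [0,0,-0.1],
], gripper=[0.085,0.085,0.085,0.085,0.085], roll=[0,0,0,0,0])

```text
time: 21.95
tool_pos: [571.5, 290.1, 213.1]
tcp_rot: [3.141, 0.002, -3.082]
wrist_force: [0.2, 0.6, -0.4]
finger_gap: 84.8
```

Run:
```python
from h import *
P=bot.camera_params('wrist');w=snap('wrist','w8.png')[:,:,::-1];s=snap('side')[:,:,::-1]
o=np.hstack([cv2.resize(w,(533,400)),cv2.resize(s[300:420,220:340],(400,400),interpolation=3)[:,:267]])
cv2.imwrite('pics/m6.png',o)
s=bot.state();print(s['tool_pos'])
for g in ([585,289.5,85],):
  print([proj('wrist',b2w(g,.0587,q),P).round(0).tolist() for q in ([-36,-42,32],[-36,42,32],[0,-42,32],[0,42,32])])
for d in bot.pinpoint('wrist','cap1_c')[:2]:print(d,onz('wrist',d['at'],120,P))
```

```text
[570.58733693 289.3694095  210.89837318]
[[260.0, 228.0], [370.0, 228.0], [264.0, 263.0], [366.0, 263.0]]
```

View pics/m6.png

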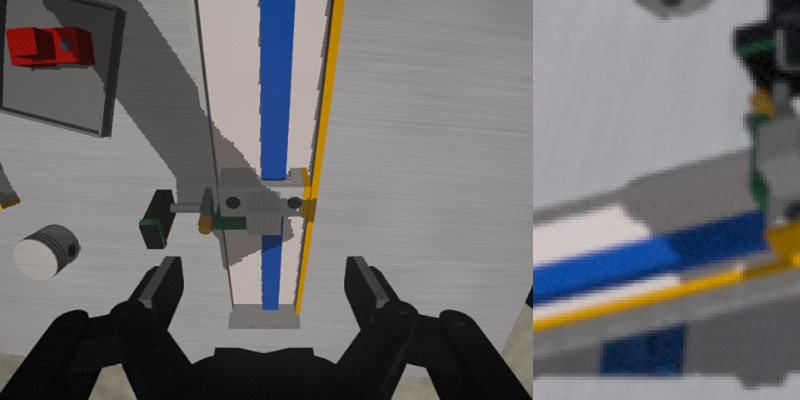

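send_rows([
  [0.01,-0.043,0],
  [0.02,-0.086,0],
  [0.03,-0.129,0],
  [0.04,-0.172,0],
  [0.051,-0.214,0],
], gripper=[0.085,0.085,0.085,0.085,0.085], roll=[5,10,16,21,26])

```text
time: 22.6
tool_pos: [531.7, 71.1, 211.0]
tcp_rot: [-3.141, -0.002, 2.743]
wrist_force: [0.0, 0.5, -0.0]
finger_gap: 84.8
```

send_rows([
  [-0.01,-0.046,0],
  [-0.02,-0.092,0],
  [-0.03,-0.138,0],
  [-0.04,-0.184,0],
  [-0.047,-0.214,0],
], gripper=[0.085,0.085,0.085,0.085,0.085], roll=[5,10,16,21,26])

```text
time: 23.1
tool_pos: [492.1, -146.2, 211.1]
tcp_rot: [-3.14, -0.001, 2.286]
wrist_force: [-0.0, -0.2, 0.2]
finger_gap: 84.7
```

send_rows([
  [0,0,0],
  [0,0,0],
], gripper=[0.085,0.085], roll=[0,0])

```text
time: 23.3
tool_pos: [493.4, -142.6, 211.2]
tcp_rot: [-3.141, -0.002, 2.293]
wrist_force: [0.1, 0.9, -0.4]
finger_gap: 85.5
```

```bash
cat >> h.py <<'E'
# fit cap pose (x,y,th) on table to image: bright/dark independent -> use cut_out mask nearest guess, model silhouette IoU
from scipy.optimize import minimize
def boxes(x,y,t,P,c='wrist'):
    m=np.zeros((480,640),np.uint8);Rz=R.from_euler('z',t).as_matrix()
    for X,Y0,Y1,Z0,Z1 in((18,-42,-8,0,32),(18,26,42,0,32),(18,-42,42,22,32),(13,-15,15,32,62)):
        pts=[proj(c,np.array([x,y,0])+Rz@np.array([a,b,z]),P) for a in(-X,X) for b in(Y0,Y1) for z in(Z0,Z1)]
        cv2.fillConvexPoly(m,cv2.convexHull(np.float32(pts)).round().astype(np.int32),1)
    return m>0
def fit(x,y,t,P,c='wrist'):
    g=proj(c,[x,y,31],P);best=None
    for k in('cap1_c','cap2_c','cap3_c'):
        for d in bot.cut_out(c,k):
            a=np.array(d['pixels']);v,u=np.where(a)
            if len(u)>50 and np.hypot(u.mean()-g[0],v.mean()-g[1])<45: best=a;print(k,round(d['conf'],2),len(u));break
        if best is not None: break
    if best is None: print('no mask');return
    f=lambda q:-(boxes(q[0],q[1],q[2],P,c)&best).sum()/(boxes(q[0],q[1],q[2],P,c)|best).sum()
    r=min((minimize(f,[x,y,t+dt],method='Nelder-Mead',options=dict(initial_simplex=[[x,y,t+dt],[x+12,y,t+dt],[x,y+12,t+dt],[x,y,t+dt+.3]],maxiter=120)) for dt in(-.2,.2)),key=lambda r:r.fun)
    print('fit',r.x[:2].round(1),np.degrees(r.x[2]).round(1),'iou',-r.fun);return r.x
E
python3 - <<'E'
from h import *
P=bot.camera_params('wrist');look(fn='w9.png');q=fit(494,-143,.66,P);todp([q[0],q[1],21] if q is not None else [494,-143,21])
E
```

```text
wrist cap1_c [319. 209.] 0.72 [ 493.  -141.7]
wrist cap1_mark [354. 217.] 0.82 [ 529.1 -125.8]
yellow 232 [354. 214.] [ 527. -123.]
yellow 179 [461. 254.] [648. -78.]
yellow 526 [319. 304.] [ 570. -228.]
yellow 73 [253. 399.] [ 599. -392.]
cap1_c 0.64 3366
fit [ 490.3 -142.6] 118.9 iou 0.9435158501440922
tcp [ 494.2 -141.   211.8] yaw 131.6 dp [  1.3  -3.9 190.8]
```

send_rows([
  [0.001,-0.003,0.04],
  [0.001,-0.003,0.085],
  [0.001,-0.003,0.125],
  [0.001,-0.003,0.155],
  [0.001,-0.003,0.17],
], gripper=[0.085,0.085,0.085,0.085,0.085], roll=[6,12,12,12,12])

```text
time: 24.0
tool_pos: [489.4, -142.2, 39.2]
tcp_rot: [-3.139, -0.003, 2.086]
wrist_force: [0.0, -0.4, 0.4]
finger_gap: 84.8
```

send_rows([
  [0,0,0.014],
  [0,0,0.021],
  [0,0,0.021],
  [0,0,0.021],
  [0,0,0.021],
], gripper=[0.085,0.085,0.085,0.0,0.0], roll=[0,0,0,0,0])

```text
time: 24.5
tool_pos: [491.8, -143.8, 22.2]
tcp_rot: [3.14, 0.001, 2.084]
wrist_force: [-0.4, 0.1, -0.4]
finger_gap: 58.4
```

send_rows([
  [0,0,0],
  [0,0,0],
  [0,0,0],
  [0,0,0],
  [0,0,0],
], gripper=[0,0,0,0,0], roll=[0,0,0,0,0])

```text
time: 25.0
tool_pos: [491.9, -143.9, 22.1]
tcp_rot: [3.14, 0.001, 2.084]
wrist_force: [-0.0, -0.1, 5.4]
finger_gap: 28.4
```

send_rows([
  [0,0,-0.03],
  [0,0,-0.075],
  [0,0,-0.12],
  [0,0,-0.165],
  [0,0,-0.2],
], gripper=[0,0,0,0,0], roll=[0,0,0,0,0])

```text
time: 25.5
tool_pos: [491.1, -143.8, 223.9]
tcp_rot: [3.14, 0.001, 2.084]
wrist_force: [0.6, -0.3, -3.6]
finger_gap: 28.8
```

send_rows([
  [0.024,0.017,0],
  [0.048,0.033,0],
  [0.072,0.05,0],
  [0.096,0.067,0],
  [0.119,0.083,0],
], gripper=[0,0,0,0,0], roll=[-4,-8,-12,-17,-21])

```text
time: 26.0
tool_pos: [504.5, 3.9, 220.1]
tcp_rot: [-3.14, -0.002, 2.459]
wrist_force: [0.3, -0.5, -2.5]
finger_gap: 28.4
```

send_rows([
  [0.016,0.024,0],
  [0.032,0.048,0],
  [0.048,0.072,0],
  [0.064,0.096,0],
  [0.081,0.12,0],
], gripper=[0,0,0,0,0], roll=[-4,-8,-12,-17,-21])

```text
time: 26.5
tool_pos: [519.2, 147.1, 221.1]
tcp_rot: [3.142, -0.0, 2.823]
wrist_force: [1.1, 0.1, -2.6]
finger_gap: 28.8
```

send_rows([
  [0.008,0.035,0],
  [0.016,0.07,0],
  [0.024,0.105,0],
  [0.03,0.13,0],
  [0.033,0.141,0],
], gripper=[0,0,0,0,0], roll=[-5,-10,-15,-20,-22])

```text
time: 27.0
tool_pos: [531.7, 293.4, 220.7]
tcp_rot: [3.14, -0.001, -3.074]
wrist_force: [0.3, -0.4, -2.5]
finger_gap: 28.5
```

send_rows([
  [0,0,0],
  [0,0,0],
  [0,0,0],
], gripper=[0,0,0], roll=[0,0,0])

```text
time: 27.3
tool_pos: [533.3, 287.2, 221.3]
tcp_rot: [-3.141, 0.0, -3.085]
wrist_force: [-0.0, -0.1, -3.0]
finger_gap: 28.4
```

Run:
```python
from h import *
todp([534,288,136])
```

```text
tcp [533.3 287.2 221.3] yaw -176.8 dp [-0.8  0.8 85.3]
```

send_rows([
  [-0.001,0.001,0.03],
  [-0.001,0.001,0.06],
  [-0.001,0.001,0.075],
  [-0.001,0.001,0.082],
  [-0.001,0.001,0.082],
], gripper=[0,0,0,0,0], roll=[0,0,0,0,0])

```text
time: 27.8
tool_pos: [533.8, 289.4, 139.1]
tcp_rot: [-3.141, -0.001, -3.083]
wrist_force: [0.8, -0.3, -2.3]
finger_gap: 28.4
```

send_rows([
  [0,0,0.002],
  [0,0,0.004],
  [0,0,0.006],
  [0,0,0.007],
  [0,0,0.007],
], gripper=[0,0,0,0,0], roll=[0,0,0,0,0])

```text
time: 28.3
tool_pos: [533.7, 290.0, 132.2]
tcp_rot: [3.142, -0.0, -3.082]
wrist_force: [0.4, -0.1, -2.4]
finger_gap: 28.8
```

send_rows([
  [0,-0.002,0.002],
  [0,-0.002,0.003],
  [0,-0.002,0.004],
  [0,-0.002,0.005],
  [0,-0.002,0.005],
], gripper=[0,0,0,0,0], roll=[0,0,0,0,0])

```text
time: 28.8
tool_pos: [536.9, 288.9, 130.7]
tcp_rot: [3.139, 0.007, -3.083]
wrist_force: [3.2, -0.7, 13.2]
finger_gap: 29.0
```

send_rows([
  [0,0,0.001],
  [0,0,0.002],
  [0,0,0.003],
  [0,0,0.003],
], gripper=[0,0,0,0], roll=[0,0,0,0])

```text
time: 29.2
tool_pos: [537.5, 289.2, 130.3]
tcp_rot: [3.139, 0.009, -3.083]
wrist_force: [-2.2, -4.6, 32.0]
finger_gap: 28.9
```

send_rows([
  [0,0,0],
  [0,0,0],
  [0,0,0],
  [0,0,0],
  [0,0,0],
], gripper=[0.035,0.045,0.055,0.07,0.08], roll=[0,0,0,0,0])

```text
time: 29.7
tool_pos: [533.6, 287.9, 123.8]
tcp_rot: [-3.141, -0.001, -3.082]
wrist_force: [-0.9, 0.1, 0.1]
finger_gap: 79.7
```

send_rows([
  [0,0,-0.02],
  [0,0,-0.06],
  [0,0,-0.09],
  [0,0,-0.09],
  [0,0,-0.09],
], gripper=[0.085,0.085,0.085,0.085,0.085], roll=[0,0,0,0,0])

```text
time: 30.2
tool_pos: [534.1, 288.2, 214.6]
tcp_rot: [3.141, 0.001, -3.082]
wrist_force: [0.8, 0.1, 0.1]
finger_gap: 85.0
```

Run:
```python
from h import *
P=bot.camera_params('wrist');w=snap('wrist','w10.png')[:,:,::-1];s=snap('side')[:,:,::-1];c=snap('scene')[:,:,::-1]
todp([608,-93,212])
o=np.vstack([cv2.resize(w[130:330,170:440],(540,400),interpolation=3),np.hstack([cv2.resize(s[320:400,260:350],(270,200),interpolation=3),cv2.resize(c[160:240,420:510],(270,200),interpolation=3)])])
cv2.imwrite('pics/m7.png',o)
```

```text
tcp [533.2 287.6 212.8] yaw -176.6 dp [ -52.1 -384.3    1. ]
```

View pics/m7.png

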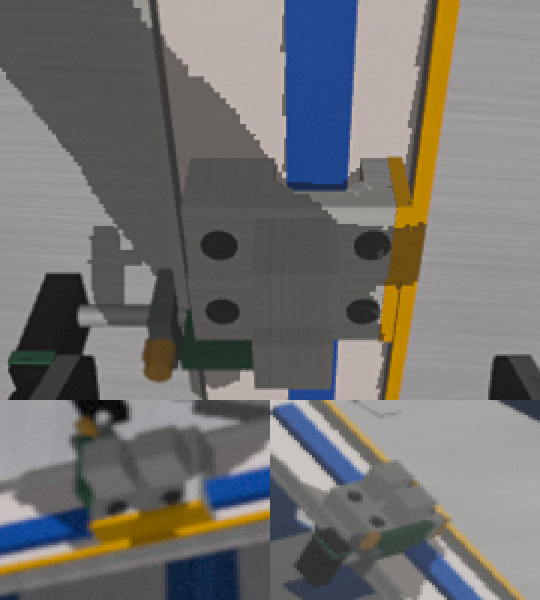

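send_rows([
  [-0.003,-0.026,0],
  [-0.007,-0.051,0],
  [-0.01,-0.077,0],
  [-0.014,-0.102,0],
  [-0.017,-0.128,0],
], gripper=[0.085,0.085,0.085,0.085,0.085], roll=[4,9,13,18,22])

```text
time: 30.85
tool_pos: [558.4, 159.0, 213.7]
tcp_rot: [-3.141, -0.001, 2.812]
wrist_force: [0.5, 0.1, -0.0]
finger_gap: 85.2
```

send_rows([
  [-0.013,-0.022,0],
  [-0.026,-0.045,0],
  [-0.038,-0.067,0],
  [-0.051,-0.09,0],
  [-0.064,-0.112,0],
], gripper=[0.085,0.085,0.085,0.085,0.085], roll=[4,9,13,18,22])

```text
time: 31.35
tool_pos: [583.5, 32.4, 214.2]
tcp_rot: [-3.141, -0.0, 2.427]
wrist_force: [0.1, -0.4, -1.2]
finger_gap: 85.0
```

send_rows([
  [-0.022,-0.018,0],
  [-0.044,-0.035,0],
  [-0.066,-0.052,0],
  [-0.088,-0.069,0],
  [-0.102,-0.08,0],
], gripper=[0.085,0.085,0.085,0.085,0.085], roll=[4,9,13,18,22])

```text
time: 31.85
tool_pos: [608.9, -96.4, 214.1]
tcp_rot: [-3.141, 0.001, 2.041]
wrist_force: [-0.7, 0.4, 0.0]
finger_gap: 85.0
```

send_rows([
  [0,0,0],
  [0,0,0],
], gripper=[0.085,0.085], roll=[0,0])

```text
time: 32.05
tool_pos: [608.7, -93.0, 214.0]
tcp_rot: [-3.141, -0.0, 2.049]
wrist_force: [-0.8, 0.3, -0.5]
finger_gap: 84.8
```

Run:
```python
from h import *
P=bot.camera_params('wrist');look(fn='w11.png');q=fit(610,-94,.45-np.pi/2,P);todp([q[0],q[1],21] if q is not None else [608,-93,21])
for l in('oil','piston'):
    for d in bot.pinpoint('wrist',l): print(l,d,onz('wrist',d['at'],0,P))
f=cv2.imread('pics/w11.png')
cv2.imwrite('pics/w11b.png',f)
```

```text
yellow 230 [352. 208.] [642. -79.]
yellow 355 [235. 293.] [ 570. -229.]
yellow 134 [ 44. 341.] [ 377. -411.]
yellow 48 [208. 397.] [ 597. -389.]
no mask
tcp [608.7 -91.6 214.3] yaw 117.5 dp [ -0.9  -1.3 193.3]
oil {'at': [371.3, 274.8], 'conf': 0.67} [ 706.34546995 -142.7542574     0.        ]
piston {'at': [429.0, 174.8], 'conf': 0.57} [702.43233543  -9.97521491   0.        ]
piston {'at': [202.2, 400.0], 'conf': 0.52} [ 594.00308357 -419.11261484    0.        ]
```

View pics/w11b.png

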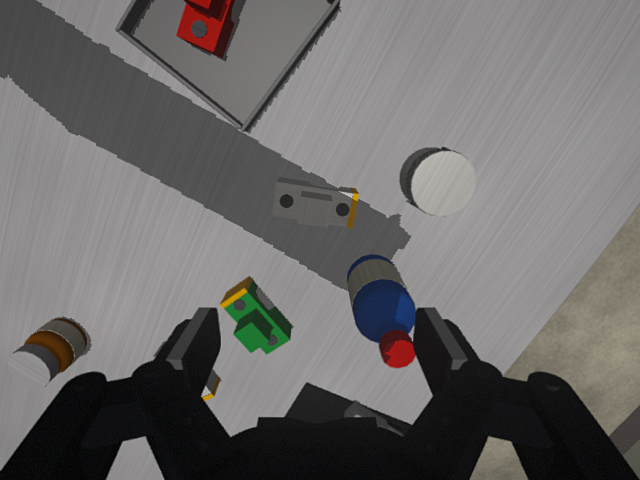

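Run:
```python
from h import *
P=bot.camera_params('wrist');f=lambda u,z:onz('wrist',u,z,P)[:2]
a,b=f((287,201),32),f((343,210),32);m=(a+b)/2;print(a,b,m,np.degrees(np.arctan2(*(b-a)[::-1])),f((317,202),62));todp([m[0],m[1],21])
```

```text
[576.53228397 -99.77701741] [631.95967597 -81.6542219 ] [604.24597997 -90.71561965] 18.10591281516041 [601.16941144 -80.69333453]
tcp [608.7 -91.9 214.3] yaw 117.5 dp [  3.1  -3.5 193.3]
```

send_rows([
  [0.004,-0.003,0.03],
  [0.004,-0.003,0.075],
  [0.004,-0.003,0.115],
  [0.004,-0.003,0.15],
  [0.004,-0.003,0.17],
], gripper=[0.085,0.085,0.085,0.085,0.085], roll=[6,9.5,9.5,9.5,9.5])

```text
time: 32.95
tool_pos: [602.4, -89.8, 41.1]
tcp_rot: [-3.138, -0.001, 1.884]
wrist_force: [-1.1, -0.9, 0.5]
finger_gap: 84.7
```

send_rows([
  [0,0,0.014],
  [0,0,0.023],
  [0,0,0.023],
  [0,0,0.023],
  [0,0,0.023],
], gripper=[0.085,0.085,0.085,0.0,0.0], roll=[0,0,0,0,0])

```text
time: 33.45
tool_pos: [605.1, -90.4, 22.5]
tcp_rot: [3.14, 0.001, 1.883]
wrist_force: [-0.3, -0.1, -0.4]
finger_gap: 58.5
```

send_rows([
  [0,0,0],
  [0,0,0],
  [0,0,0],
  [0,0,0],
  [0,0,0],
], gripper=[0,0,0,0,0], roll=[0,0,0,0,0])

```text
time: 33.95
tool_pos: [605.0, -90.4, 22.2]
tcp_rot: [3.14, 0.001, 1.883]
wrist_force: [0.7, -1.0, 6.3]
finger_gap: 28.4
```

send_rows([
  [0,0,-0.03],
  [0,0,-0.075],
  [0,0,-0.12],
  [0,0,-0.165],
  [0,0,-0.205],
], gripper=[0,0,0,0,0], roll=[0,0,0,0,0])

```text
time: 34.45
tool_pos: [603.8, -90.3, 228.1]
tcp_rot: [-3.142, -0.0, 1.883]
wrist_force: [0.4, -0.3, -2.8]
finger_gap: 28.5
```

send_rows([
  [0.026,0.001,0],
  [0.052,0.002,0],
  [0.078,0.003,0],
  [0.104,0.004,0],
  [0.13,0.004,0],
], gripper=[0,0,0,0,0], roll=[-5,-10,-15,-20,-25])

```text
time: 34.95
tool_pos: [567.1, 35.6, 225.5]
tcp_rot: [-3.141, -0.001, 2.323]
wrist_force: [0.4, -0.0, -3.8]
finger_gap: 28.5
```

send_rows([
  [0.023,0.012,0],
  [0.046,0.024,0],
  [0.07,0.035,0],
  [0.093,0.047,0],
  [0.116,0.059,0],
], gripper=[0,0,0,0,0], roll=[-5,-10,-15,-20,-25])

```text
time: 35.45
tool_pos: [531.4, 160.6, 225.6]
tcp_rot: [-3.141, -0.001, 2.759]
wrist_force: [0.6, -0.0, -2.5]
finger_gap: 28.4
```

send_rows([
  [0.017,0.022,0],
  [0.035,0.045,0],
  [0.053,0.067,0],
  [0.07,0.09,0],
  [0.08,0.102,0],
], gripper=[0,0,0,0,0], roll=[-6,-12,-18,-23,-25.5])

```text
time: 35.95
tool_pos: [495.0, 286.7, 225.6]
tcp_rot: [3.141, -0.001, -3.077]
wrist_force: [0.3, -0.2, -2.0]
finger_gap: 28.5
```

send_rows([
  [0,0,0],
  [0,0,0],
  [0,0,0],
], gripper=[0,0,0], roll=[0,0,0])

```text
time: 36.25
tool_pos: [497.2, 282.8, 226.0]
tcp_rot: [-3.141, -0.0, -3.085]
wrist_force: [0.2, 0.7, -2.4]
finger_gap: 28.8
```

Run:
```python
from h import *
todp([497.5,286,150])
```

```text
tcp [497.2 282.8 226. ] yaw -176.8 dp [-0.5  3.3 76. ]
```

send_rows([
  [0,0.002,0.03],
  [0,0.003,0.055],
  [0,0.003,0.07],
  [0,0.003,0.075],
  [0,0.003,0.075],
], gripper=[0,0,0,0,0], roll=[0,0,0,0,0])

```text
time: 36.75
tool_pos: [496.6, 286.8, 151.1]
tcp_rot: [-3.141, -0.001, -3.083]
wrist_force: [-0.8, -0.3, -1.7]
finger_gap: 28.3
```

send_rows([
  [0,0,0.002],
  [0,0,0.004],
  [0,0,0.006],
  [0,0,0.007],
  [0,0,0.007],
], gripper=[0,0,0,0,0], roll=[0,0,0,0,0])

```text
time: 37.25
tool_pos: [497.0, 287.6, 144.9]
tcp_rot: [3.141, 0.001, -3.082]
wrist_force: [1.6, -0.0, 0.9]
finger_gap: 28.9
```

Contact begins at about 145 mm. I'll press a little, release and retreat.

send_rows([
  [0,0,0.002],
  [0,0,0.004],
  [0,0,0.005],
  [0,0,0.005],
], gripper=[0,0,0,0], roll=[0,0,0,0])

```text
time: 37.65
tool_pos: [500.1, 288.7, 143.4]
tcp_rot: [3.138, 0.009, -3.083]
wrist_force: [4.3, -0.8, 18.3]
finger_gap: 28.9
```

send_rows([
  [0,0,0],
  [0,0,0],
  [0,0,0],
  [0,0,0],
  [0,0,0],
], gripper=[0.035,0.045,0.055,0.07,0.08], roll=[0,0,0,0,0])

```text
time: 38.15
tool_pos: [496.2, 287.3, 138.9]
tcp_rot: [-3.141, -0.001, -3.082]
wrist_force: [0.1, 0.1, 0.2]
finger_gap: 79.4
```

send_rows([
  [0,0,-0.02],
  [0,0,-0.06],
  [0,0,-0.08],
  [0,0,-0.08],
  [0,0,-0.08],
], gripper=[0.085,0.085,0.085,0.085,0.085], roll=[0,0,0,0,0])

```text
time: 38.65
tool_pos: [496.4, 287.4, 219.1]
tcp_rot: [3.142, 0.0, -3.082]
wrist_force: [-0.2, 0.5, -0.6]
finger_gap: 85.1
```

Run:
```python
from h import *
P=bot.camera_params('wrist');f=snap('wrist','w12.png');todp([553,-362,215])
h=cv2.cvtColor(f,cv2.COLOR_RGB2HSV);m=cv2.inRange(h,(105,150,60),(125,255,255))
c=np.where(m[:,305:335].any(1))[0];print('rail rows',c.min(),c.max(),np.diff(c).max())
# expected uphill foot edge of the third cap (x=-108) and second (-72)
for x in(-108,-72): print(x,[proj('wrist',b2w([585,289.5,85],.0587,[x,y,z]),P).round(0).tolist() for y,z in((9,10),(-42,32),(42,32))])
g=np.where(c[1:]-c[:-1]>5)[0];print(c[g],c[g+1])
for d in bot.pinpoint('wrist','cap1_mark')+bot.pinpoint('wrist','cap1_c'): print(d)
for k in('scene','side'):
    snap(k)
    for l in('cap1_c','cap2_c'):
        for d in bot.pinpoint(k,l)[:3]: print(k,l,np.round(d['at']),round(d['conf'],2),onz(k,d['at'],31).round(0)[:2])
```

```text
tcp [496.  287.1 218.2] yaw -176.6 dp [ -18.5 -651.3    3.6]
rail rows 82 413 103
-108 [[325.0, 227.0], [254.0, 246.0], [371.0, 246.0]]
-72 [[324.0, 262.0], [259.0, 281.0], [367.0, 281.0]]
[232] [335]
{'at': [364.8, 294.6], 'conf': 0.79}
{'at': [315.8, 318.9], 'conf': 0.45}
{'at': [317.3, 293.5], 'conf': 0.86}
scene cap1_c [454. 199.] 0.68 [418. 401.]
scene cap1_c [464. 218.] 0.18 [516. 360.]
scene cap2_c [463. 206.] 0.9 [464. 398.]
scene cap2_c [216. 309.] 0.24 [ 594. -389.]
side cap1_c [318. 348.] 0.96 [549. 192.]
side cap2_c [300. 352.] 0.98 [587. 206.]
side cap2_c [315. 350.] 0.67 [556. 198.]
```

send_rows([
  [-0.001,-0.033,0],
  [-0.002,-0.065,0],
  [-0.004,-0.098,0],
  [-0.005,-0.13,0],
  [-0.006,-0.163,0],
], gripper=[0.085,0.085,0.085,0.085,0.085], roll=[6.4,12.8,19.2,25.6,32])

```text
time: 39.6
tool_pos: [512.0, 123.8, 219.2]
tcp_rot: [3.141, 0.0, 2.638]
wrist_force: [0.3, 0.8, -0.1]
finger_gap: 84.9
```

send_rows([
  [-0.018,-0.027,0],
  [-0.037,-0.054,0],
  [-0.055,-0.081,0],
  [-0.073,-0.108,0],
  [-0.092,-0.135,0],
], gripper=[0.085,0.085,0.085,0.085,0.085], roll=[6.4,12.8,19.2,25.6,32])

```text
time: 40.1
tool_pos: [528.1, -38.8, 219.3]
tcp_rot: [3.141, 0.0, 2.079]
wrist_force: [-0.7, 0.4, 0.3]
finger_gap: 84.8
```

send_rows([
  [-0.03,-0.013,0],
  [-0.06,-0.026,0],
  [-0.09,-0.039,0],
  [-0.12,-0.052,0],
  [-0.149,-0.066,0],
], gripper=[0.085,0.085,0.085,0.085,0.085], roll=[6.4,12.8,19.2,25.6,32])

```text
time: 40.6
tool_pos: [543.9, -201.0, 219.2]
tcp_rot: [3.142, 0.0, 1.521]
wrist_force: [-0.3, 0.4, -0.0]
finger_gap: 84.8
```

send_rows([
  [-0.032,0.005,0],
  [-0.065,0.009,0],
  [-0.098,0.014,0],
  [-0.13,0.019,0],
  [-0.161,0.023,0],
], gripper=[0.085,0.085,0.085,0.085,0.085], roll=[6.4,12.8,19.2,25.6,32])

```text
time: 41.1
tool_pos: [559.6, -362.9, 219.1]
tcp_rot: [-3.142, 0.0, 0.962]
wrist_force: [1.2, 0.4, 0.6]
finger_gap: 84.9
```

send_rows([
  [0,0,0],
  [0,0,0],
], gripper=[0.085,0.085], roll=[0,0])

```text
time: 41.3
tool_pos: [559.2, -362.0, 218.7]
tcp_rot: [-3.141, 0.0, 0.967]
wrist_force: [0.3, 0.2, 0.0]
finger_gap: 85.0
```

Run:
```python
from h import *
P=bot.camera_params('wrist');look(fn='w13.png');q=fit(560,-363,np.radians(-35-90),P);todp([q[0],q[1],21] if q is not None else [560,-363,21])
```

```text
yellow 5114 [553. 148.] [ 797. -452.]
yellow 261 [248.  86.] [ 569. -226.]
yellow 231 [354. 204.] [ 590. -385.]
yellow 504 [327. 280.] [ 516. -442.]
no mask
tcp [ 559.9 -360.6  219.5] yaw 55.5 dp [ -2.    1.4 198.5]
```

Run:
```python
from h import *
P=bot.camera_params('wrist');f=cv2.imread('pics/w13.png');g=cv2.cvtColor(f,cv2.COLOR_BGR2GRAY)
h=cv2.cvtColor(f,cv2.COLOR_BGR2HSV);y=cv2.inRange(h,(15,120,80),(28,255,255))
pts=cv2.findNonZero(y[180:230,330:380]).reshape(-1,2)+[330,180];print('yellow box',pts.min(0),pts.max(0),cv2.minAreaRect(np.float32(pts)))
for t in (60,75,90):
    n,_,s,c=cv2.connectedComponentsWithStats((g[160:250,250:380]<t).astype(np.uint8))
    print(t,[(s[i,4],s[i,2:4].tolist(),(c[i]+[250,160]).round(0).tolist(),onz('wrist',c[i]+[250,160],32,P)[:2].round(0).tolist()) for i in range(1,n) if 40<s[i,4]<600])
```

```text
yellow box [350 184] [358 224] ((354.4328918457031, 203.94912719726562), (40.11769104003906, 7.865696907043457), 88.49256896972656)
60 [(np.int32(127), [13, 12], [288.0, 206.0], [534.0, -343.0]), (np.int32(129), [13, 13], [344.0, 207.0], [582.0, -377.0])]
75 [(np.int32(144), [14, 14], [288.0, 206.0], [534.0, -343.0]), (np.int32(139), [13, 14], [344.0, 207.0], [582.0, -377.0])]
90 [(np.int32(42), [8, 13], [376.0, 165.0], [632.0, -359.0]), (np.int32(106), [20, 34], [365.0, 177.0], [616.0, -363.0]), (np.int32(360), [83, 7], [315.0, 186.0], [569.0, -343.0]), (np.int32(182), [32, 7], [316.0, 197.0], [564.0, -352.0]), (np.int32(154), [14, 14], [288.0, 206.0], [534.0, -343.0]), (np.int32(157), [15, 14], [344.0, 207.0], [582.0, -377.0])]
```

send_rows([
  [0.001,-0.002,0.035],
  [0.001,-0.002,0.08],
  [0.001,-0.002,0.12],
  [0.001,-0.002,0.155],
  [0.001,-0.002,0.175],
], gripper=[0.085,0.085,0.085,0.085,0.085], roll=[0.5,0.5,0.5,0.5,0.5])

```text
time: 42.1
tool_pos: [557.1, -358.1, 41.1]
tcp_rot: [-3.138, 0.0, 0.959]
wrist_force: [-0.9, 0.4, 0.1]
finger_gap: 84.7
```

send_rows([
  [0,0,0.014],
  [0,0,0.022],
  [0,0,0.022],
  [0,0,0.022],
  [0,0,0.022],
], gripper=[0.085,0.085,0.085,0.0,0.0], roll=[0,0,0,0,0])

```text
time: 42.6
tool_pos: [559.2, -360.1, 23.6]
tcp_rot: [3.139, -0.0, 0.958]
wrist_force: [-0.4, 0.1, 1.5]
finger_gap: 58.8
```

send_rows([
  [0,0,0],
  [0,0,0],
  [0,0,0],
  [0,0,0],
  [0,0,0],
], gripper=[0,0,0,0,0], roll=[0,0,0,0,0])

```text
time: 43.1
tool_pos: [559.1, -360.1, 23.3]
tcp_rot: [3.14, -0.0, 0.958]
wrist_force: [0.0, -0.8, 5.7]
finger_gap: 28.4
```

send_rows([
  [0,0,-0.03],
  [0,0,-0.075],
  [0,0,-0.12],
  [0,0,-0.165],
  [0,0,-0.21],
], gripper=[0,0,0,0,0], roll=[0,0,0,0,0])

```text
time: 43.6
tool_pos: [557.8, -359.3, 233.5]
tcp_rot: [-3.141, 0.0, 0.958]
wrist_force: [1.0, -0.9, -3.2]
finger_gap: 28.8
```

send_rows([
  [0.024,-0.022,0],
  [0.047,-0.045,0],
  [0.071,-0.067,0],
  [0.094,-0.09,0],
  [0.118,-0.112,0],
], gripper=[0,0,0,0,0], roll=[-6.4,-12.8,-19.2,-25.6,-32])

```text
time: 44.1
tool_pos: [533.7, -197.4, 231.7]
tcp_rot: [-3.14, -0.0, 1.521]
wrist_force: [0.6, 0.6, -2.8]
finger_gap: 28.4
```

send_rows([
  [0.032,-0.007,0],
  [0.064,-0.013,0],
  [0.096,-0.02,0],
  [0.128,-0.026,0],
  [0.16,-0.033,0],
], gripper=[0,0,0,0,0], roll=[-6.4,-12.8,-19.2,-25.6,-32])

```text
time: 44.6
tool_pos: [509.5, -36.0, 231.8]
tcp_rot: [-3.141, -0.0, 2.08]
wrist_force: [0.0, 0.2, -2.7]
finger_gap: 28.5
```

send_rows([
  [0.03,0.011,0],
  [0.061,0.023,0],
  [0.091,0.034,0],
  [0.122,0.045,0],
  [0.152,0.057,0],
], gripper=[0,0,0,0,0], roll=[-6.4,-12.8,-19.2,-25.6,-32])

```text
time: 45.1
tool_pos: [485.9, 124.5, 231.8]
tcp_rot: [-3.141, -0.001, 2.638]
wrist_force: [1.1, -0.2, -2.6]
finger_gap: 28.7
```

send_rows([
  [0.023,0.03,0],
  [0.046,0.06,0],
  [0.069,0.09,0],
  [0.087,0.114,0],
  [0.099,0.129,0],
], gripper=[0,0,0,0,0], roll=[-7,-14,-21,-28,-32.5])

```text
time: 45.6
tool_pos: [461.7, 286.8, 231.7]
tcp_rot: [3.141, -0.001, -3.075]
wrist_force: [-0.2, -1.5, -2.8]
finger_gap: 28.5
```

send_rows([
  [0,0,0],
  [0,0,0],
  [0,0,0],
], gripper=[0,0,0], roll=[0,0,0])

```text
time: 45.9
tool_pos: [463.3, 283.0, 231.9]
tcp_rot: [-3.141, -0.0, -3.085]
wrist_force: [-0.3, -0.8, -1.4]
finger_gap: 28.3
```

Run:
```python
from h import *
todp([462.5,285.5,164])
```

```text
tcp [463.3 283.  231.9] yaw -176.8 dp [ 0.7  2.6 67.9]
```

send_rows([
  [0.001,0.001,0.03],
  [0.001,0.002,0.055],
  [0.001,0.002,0.064],
  [0.001,0.002,0.068],
  [0.001,0.002,0.068],
], gripper=[0,0,0,0,0], roll=[0,0,0,0,0])

```text
time: 46.4
tool_pos: [462.3, 285.9, 164.7]
tcp_rot: [3.142, 0.0, -3.083]
wrist_force: [-0.6, -0.6, -2.4]
finger_gap: 28.8
```

send_rows([
  [0,0,0.002],
  [0,0,0.004],
  [0,0,0.005],
  [0,0,0.006],
  [0,0,0.006],
], gripper=[0,0,0,0,0], roll=[0,0,0,0,0])

```text
time: 46.9
tool_pos: [462.3, 286.5, 158.7]
tcp_rot: [3.141, 0.001, -3.082]
wrist_force: [0.7, 0.2, -1.1]
finger_gap: 28.2
```

send_rows([
  [0,0,0.002],
  [0,0,0.004],
  [0,0,0.005],
  [0,0,0.005],
], gripper=[0,0,0,0], roll=[0,0,0,0])

```text
time: 47.3
tool_pos: [465.5, 287.6, 157.2]
tcp_rot: [3.138, 0.008, -3.083]
wrist_force: [5.1, -1.0, 17.5]
finger_gap: 28.7
```

send_rows([
  [0,0,0],
  [0,0,0],
  [0,0,0],
  [0,0,0],
  [0,0,0],
], gripper=[0.035,0.045,0.055,0.07,0.08], roll=[0,0,0,0,0])

```text
time: 47.8
tool_pos: [461.7, 286.2, 152.9]
tcp_rot: [-3.141, -0.001, -3.082]
wrist_force: [0.3, 0.2, 1.2]
finger_gap: 79.6
```

send_rows([
  [0,0,-0.02],
  [0,0,-0.06],
  [0,0,-0.09],
  [0,0,-0.09],
  [0,0,-0.09],
], gripper=[0.085,0.085,0.085,0.085,0.085], roll=[0,0,0,0,0])

```text
time: 48.3
tool_pos: [462.1, 286.4, 243.4]
tcp_rot: [3.141, 0.001, -3.082]
wrist_force: [-0.3, -1.0, -0.3]
finger_gap: 85.2
```

send_rows([
  [-0.03,-0.02,-0.01],
  [-0.06,-0.045,-0.01],
  [-0.09,-0.07,-0.01],
  [-0.12,-0.095,-0.01],
  [-0.14,-0.1,-0.01],
], gripper=[0.085,0.085,0.085,0.085,0.085], roll=[0,0,0,0,0])

```text
time: 48.8
tool_pos: [609.5, 189.9, 251.0]
tcp_rot: [-3.139, -0.002, -3.087]
wrist_force: [0.4, -0.5, -0.0]
finger_gap: 85.0
```

Run:
```python
from h import *
s=bot.state();print(s['tool_pos'],s['tcp_rot'][2])
P=bot.camera_params('wrist');w=snap('wrist','w14.png');sd=snap('side','s14.png')
for c in('wrist','side'):
    for d in bot.pinpoint(c,'gate_knob'): print(c,'knob',d,onz(c,d['at'],118,P if c=='wrist' else None).round(1))
w=w[:,:,::-1];sd=sd[:,:,::-1]
cv2.imwrite('pics/m8.png',np.hstack([cv2.resize(w,(533,400)),cv2.resize(sd[300:420,270:350],(267,400),interpolation=3)]))
```

```text
[609.46403165 189.93470324 250.95769758] -3.0873733979789524
wrist knob {'at': [309.6, 219.0], 'conf': 0.58} [605.8 182.9 118. ]
side knob {'at': [290.4, 314.1], 'conf': 0.8} [607.2 180.1 118. ]
```

View pics/m8.png

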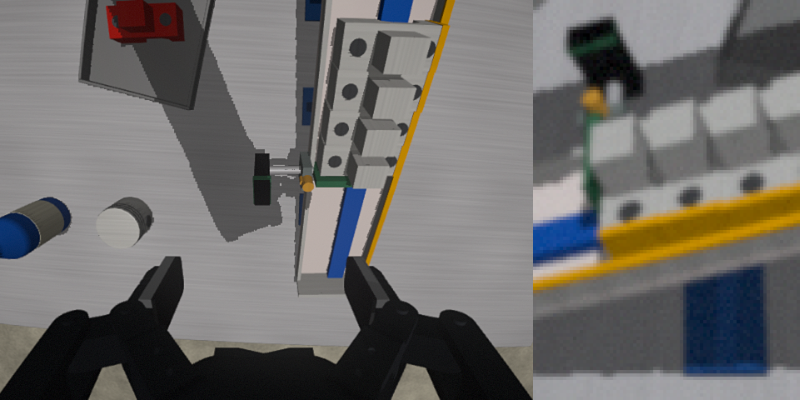

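Run:
```python
from h import *
P=bot.camera_params('wrist');f=cv2.imread('pics/w14.png');v=f.max(2)
for r in (190,200,210,220,230,240,245):
    c=np.where(v[r,285:345]<70)[0]+285
    print(r,(c.min(),c.max()) if len(c) else None,[onz('wrist',(u,r),135,P)[:2].round(0).tolist() for u in (c.min(),c.max())] if len(c) else '')
for p in ([607,184,118],): print(proj('wrist',p,P)); 
g=[585,289.5,85]
for q in ([-11,-112,54],[-11,-96,54],[19,-112,54],[19,-96,54]): print(q,proj('wrist',b2w(g,.0587,q),P).round(0))
todp([608,184,150])
```

```text
190 (np.int64(306), np.int64(322)) [[574.0, 184.0], [573.0, 197.0]]
200 (np.int64(305), np.int64(323)) [[583.0, 184.0], [582.0, 199.0]]
210 (np.int64(305), np.int64(323)) [[591.0, 184.0], [590.0, 199.0]]
220 (np.int64(304), np.int64(325)) [[600.0, 184.0], [599.0, 201.0]]
230 (np.int64(304), np.int64(324)) [[608.0, 184.0], [607.0, 201.0]]
240 (np.int64(304), np.int64(324)) [[617.0, 184.0], [616.0, 202.0]]
245 (np.int64(305), np.int64(323)) [[622.0, 186.0], [621.0, 201.0]]
[304.6924883  222.89214807]
[-11, -112, 54] [297. 221.]
[-11, -96, 54] [317. 221.]
[19, -112, 54] [298. 249.]
[19, -96, 54] [316. 249.]
tcp [606.8 194.9 251.4] yaw -176.6 dp [ -0.9 -10.9 101.4]
```

Run:
```python
from h import *
todp([608,188,150])
P=bot.camera_params('wrist');f=snap('wrist');v=f.max(2)
for r in (190,210,220,230,240,250):
    c=np.where(v[r,270:345]<70)[0]+270
    if len(c): print(r,c.min(),c.max(),[onz('wrist',(u,r),135,P)[:2].round(0).tolist() for u in (c.min(),c.max())])
```

```text
tcp [606.8 194.9 251.4] yaw -176.6 dp [ -1.1  -6.9 101.4]
190 300 317 [[574.0, 179.0], [574.0, 193.0]]
210 299 317 [[591.0, 179.0], [590.0, 194.0]]
220 297 318 [[600.0, 178.0], [599.0, 195.0]]
230 298 318 [[609.0, 179.0], [608.0, 196.0]]
240 298 318 [[618.0, 179.0], [617.0, 196.0]]
```

send_rows([
  [-0.001,-0.008,0.03],
  [-0.001,-0.008,0.06],
  [-0.001,-0.008,0.09],
  [-0.001,-0.008,0.1],
  [-0.001,-0.008,0.1],
], gripper=[0.038,0.038,0.038,0.038,0.038], roll=[0,0,0,0,0])

```text
time: 49.55
tool_pos: [607.5, 187.2, 152.0]
tcp_rot: [-3.141, -0.003, -3.081]
wrist_force: [-0.2, -0.3, 0.6]
finger_gap: 37.9
```

Run:
```python
from h import *
s=bot.state();print(s['tool_pos'],s['wrist_force'],s['finger_gap'])
P=bot.camera_params('wrist');f=snap('wrist','w15.png');g=f.max(2)
for r in range(225,330,8):
    print(r,''.join('#' if v<55 else '+' if v<100 else '.' for v in g[r,240:400:2]))
```

```text
[607.49070422 187.24857899 152.02697365] [-0.16146037 -0.28250427  0.64802445] 37.92491815565115
225 +...............................+############........................+##++++++++
233 ................................+############+........................++#+++++++
241 +++++.++........................##############..........................##+.....
249 ++++++..........................##############...............+..++..+####+......
257 ...............................++++++++++++++++.......................+.........
265 ...............................+##############+...................++++++.+++....
273 ...............................+##############+...................++++++++......
281 ..............+................+##############+...................+++++++++.....
289 ...............................+##############+...................+++#+++.......
297 .........++++++###.............+##############+.............##+++++++++++.......
305 .....+++++++++####+.............++..+......................+###+++++++#+........
313 +######++++++#####+...++...................................#####+++++++######...
321 #####+++++++######.........................................######+++++++######+.
329 ####+++++++#######+........................................########++++++#######
```

send_rows([
  [0,0,0.02],
  [0,0,0.04],
  [0,0,0.052],
  [0,0,0.058],
  [0,0,0.058],
], gripper=[0.038,0.038,0.038,0.038,0.038], roll=[0,0,0,0,0])

```text
time: 50.1
tool_pos: [609.1, 187.0, 95.5]
tcp_rot: [3.142, -0.0, -3.082]
wrist_force: [0.3, -0.8, 0.1]
finger_gap: 38.0
```

send_rows([
  [0,0,0],
  [0,0,0],
  [0,0,0],
  [0,0,0],
  [0,0,0],
], gripper=[0,0,0,0,0], roll=[0,0,0,0,0])

```text
time: 50.6
tool_pos: [609.7, 187.2, 96.6]
tcp_rot: [3.141, 0.002, -3.082]
wrist_force: [-0.9, -0.4, 5.4]
finger_gap: 14.7
```

send_rows([
  [0,-0.015,0],
  [0,-0.03,0],
  [0,-0.045,0],
  [0,-0.058,0],
  [0,-0.065,0],
], gripper=[0,0,0,0,0], roll=[0,0,0,0,0])

```text
time: 51.1
tool_pos: [613.5, 123.7, 96.6]
tcp_rot: [3.138, 0.002, -3.082]
wrist_force: [0.5, 17.6, 1.6]
finger_gap: 14.9
```

send_rows([
  [0,0,0],
  [0,0,0],
  [0,0,0],
  [0,0,0],
  [0,0,0],
], gripper=[0,0,0,0,0], roll=[0,0,0,0,0])

```text
time: 51.6
tool_pos: [613.5, 123.7, 96.5]
tcp_rot: [3.139, 0.002, -3.081]
wrist_force: [-1.1, 6.0, 6.2]
finger_gap: 14.6
```

Run:
```python
from h import *
s=bot.state();print(s['tool_pos'],s['wrist_force'],s['finger_gap'])
g=[585,289.5,85]
for x in(192,156,120,84,18,-18): print(x,[proj(c,b2w(g,.0587,[x,0,31])).round(0).tolist() for c in('side','scene')],'mark side',proj('side',b2w(g,.0587,[x,42,16])).round(0))
for k in('scene','side'):
    snap(k,k+'16.png')
    for l in('cap1_c','cap2_c','cap3_c','cap1_mark','gate_knob'):
        for d in bot.pinpoint(k,l)[:4]: print(k,l,np.round(d['at']),round(d['conf'],2))
```

```text
[613.5338588  123.72973669  96.54479772] [-1.09414696  6.02378938  6.19424549] 14.576305598819715
192 [[203.0, 377.0], [513.0, 270.0]] mark side [203. 398.]
156 [[219.0, 373.0], [504.0, 258.0]] mark side [219. 394.]
120 [[235.0, 369.0], [495.0, 247.0]] mark side [235. 390.]
84 [[251.0, 365.0], [487.0, 236.0]] mark side [252. 386.]
18 [[282.0, 357.0], [471.0, 217.0]] mark side [284. 378.]
-18 [[299.0, 352.0], [463.0, 207.0]] mark side [302. 374.]
scene cap1_c [501. 260.] 0.77
scene cap1_c [525. 264.] 0.23
scene cap2_c [514. 270.] 0.7
scene cap1_mark [515. 250.] 0.95
scene gate_knob [421. 228.] 0.67
side cap1_c [219. 372.] 0.65
side cap2_c [206. 379.] 0.82
side cap2_c [198. 396.] 0.29
side cap1_mark [217. 386.] 0.66
side cap1_mark [251. 363.] 0.3
side gate_knob [291. 294.] 0.58
```

Run:
```python
from h import *
g=[585,289.5,85];P=bot.camera_params('wrist')
for k in('scene','side','wrist'):
    f=cv2.imread(f'pics/{k}16.png') if k!='wrist' else snap('wrist')[:,:,::-1]
    h=cv2.cvtColor(np.ascontiguousarray(f),cv2.COLOR_BGR2HSV);b=cv2.inRange(h,(105,130,40),(125,255,255))
    y=cv2.inRange(h,(15,120,60),(28,255,255))
    o=''
    yo=''
    for x in range(-205,210,6):
        u,v=proj(k,b2w(g,.0587,[x,9,10]),P if k=='wrist' else None).round().astype(int)
        o+=('#' if b[max(v-1,0):v+2,max(u-1,0):u+2].any() else '.') if 0<=u<640 and 0<=v<480 else ' '
        u,v=proj(k,b2w(g,.0587,[x,42,14]),P if k=='wrist' else None).round().astype(int)
        yo+=('Y' if y[max(v-1,0):v+2,max(u-1,0):u+2].any() else '.') if 0<=u<640 and 0<=v<480 else ' '
    print(k);print(o);print(yo)
```

```text
scene
..............##############################..........................
.........Y............................................................
side
###############################################.......................
YYYYY..YYYY..YYYY..YYY.YYYY.YYY..YY.YYY.YY..YYYYYYYYYYYYYYYYYYYYYYYYYY
wrist
..#.                              #############.......................
  ....                                     ..Y........................
```

send_rows([
  [0,0.015,0],
  [0,0.03,0],
  [0,0.045,0],
  [0,0.058,0],
  [0,0.065,0],
], gripper=[0,0,0,0,0], roll=[0,0,0,0,0])

```text
time: 52.75
tool_pos: [609.7, 187.2, 96.5]
tcp_rot: [-3.141, 0.002, -3.082]
wrist_force: [-2.1, -2.9, 8.2]
finger_gap: 14.3
```

send_rows([
  [0,0.001,0],
  [0,0.001,0],
  [0,0.001,0],
  [0,0.001,0],
], gripper=[0,0,0,0], roll=[0,0,0,0])

```text
time: 53.15
tool_pos: [609.7, 187.7, 96.5]
tcp_rot: [3.141, 0.002, -3.083]
wrist_force: [-1.7, 1.0, 7.7]
finger_gap: 14.7
```

send_rows([
  [0,0,0],
  [0,0,0],
  [0,0,0],
  [0,0,0],
  [0,0,0],
], gripper=[0.038,0.038,0.038,0.038,0.038], roll=[0,0,0,0,0])

```text
time: 53.65
tool_pos: [608.9, 187.7, 95.0]
tcp_rot: [-3.141, -0.0, -3.082]
wrist_force: [-0.2, 0.3, 0.5]
finger_gap: 38.0
```

send_rows([
  [0,0,-0.03],
  [0,0,-0.07],
  [0,0,-0.11],
  [0,0,-0.15],
  [0,0,-0.16],
], gripper=[0.038,0.038,0.038,0.038,0.038], roll=[0,0,0,0,0])

```text
time: 54.15
tool_pos: [610.7, 188.5, 260.7]
tcp_rot: [3.14, 0.007, -3.082]
wrist_force: [0.0, 0.3, 0.4]
finger_gap: 37.9
```

send_rows([
  [0,0,0],
  [0,0,0],
  [0,0,0],
], gripper=[0.038,0.038,0.038], roll=[0,0,0])

```text
time: 54.45
tool_pos: [608.2, 187.5, 253.1]
tcp_rot: [-3.141, -0.003, -3.082]
wrist_force: [-0.9, 0.5, -0.0]
finger_gap: 37.9
```

Run:
```python
from h import *
g=[585,289.5,85];P=bot.camera_params('wrist');print(bot.state()['tool_pos'],bot.state()['wrist_force'])
f=snap('wrist');v=f.max(2)
for r in (210,220,230,240):
    c=np.where(v[r,270:345]<70)[0]+270
    if len(c): print(r,c.min(),c.max(),[onz('wrist',(u,r),135,P)[:2].round(0).tolist() for u in (c.min(),c.max())])
for k in('scene','side'):
    snap(k)
    for l in('gate_knob','scrap_c','tray','oil','piston','jar'):
        for d in bot.pinpoint(k,l)[:1]: print(k,l,np.round(d['at'],1),round(d['conf'],2))
f=bot.grab_frame('side');h=cv2.cvtColor(f,cv2.COLOR_RGB2HSV);b=cv2.inRange(h,(105,130,40),(125,255,255))
print(''.join('#' if b[q[1]-1:q[1]+2,q[0]-1:q[0]+2].any() else '.' for q in (proj('side',b2w(g,.0587,[x,9,10])).round().astype(int) for x in range(-205,210,6))))
```

```text
[608.24543336 187.45249138 253.11143423] [-0.94248239  0.53284957 -0.00970873]
210 308 326 [[593.0, 179.0], [592.0, 194.0]]
220 307 326 [[602.0, 179.0], [601.0, 195.0]]
230 307 327 [[610.0, 179.0], [609.0, 196.0]]
240 307 326 [[619.0, 180.0], [618.0, 196.0]]
scene gate_knob [438.2 221.2] 0.82
scene scrap_c [347.2 226.7] 0.94
scene tray [349.8 244.4] 0.56
scene oil [335.3 321.9] 0.98
scene piston [387.9 300.5] 0.69
scene jar [186.9 275.8] 0.81
side gate_knob [288.6 315.5] 0.95
side scrap_c [365.9 303.8] 0.8
side tray [360.5 311.6] 0.86
side oil [268.2 268.1] 0.67
side piston [260.5 296.3] 0.84
side jar [374.2 222.4] 0.91
###################################.###########.......................
```

The knob is back at its starting position (y 179–196 mm, as before), the caps are still packed at the stop, and the arm is clear. Handing in.

```bash
python3 -c "
from cell import bot
print(bot.finish_job())"
```

```text
the job is handed in; nothing more can be done
None
```

I finished the task and handed it in at about 55 s of robot time; the hand-in reports no verdict.

- **Scrap and loading:** The red scrap cap stands upright in the tray. All four aluminium caps present were loaded in a row behind the gate, yellow feet to the yellow edge. I then pulled the gate out so the row slid down, and pushed it home again.
- **Last checks:** The side camera shows the rail covered only from about x = 72 mm to the stop, where four caps packed against it should reach. In the check made with the gate out, it also showed unbroken yellow along that side. The knob is back where it was before the pull, to within about 1 mm. The oil bottle, piston and jar show the same positions as at the start, within the detectors' accuracy. The arm is clear.
- **What went wrong:** The first grasp of the scrap closed on top of its crown, because the fingertips sit about 18 mm higher than the TCP reading suggests. The first grasp of one cap missed because that cap had been knocked aside. Both were mended.
- **Not checked by eye:** My picture allowance ran out before the gate was pulled. The slide and the final state were checked only with numbers from the images: colour samples and the networks' points.

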